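Stand the fallen posts back up in the model hall

ROBOT

A 7-joint arm with a two-finger parallel gripper is mounted at the origin on the work surface. World frame = base frame: x ahead of the robot, y to its left, z up, the work surface at z = 0. Lengths are in m, angles in degrees, forces in N, time in s.
With the tool pointing down it reaches from about 0.425 to 0.825 m from the base axis. Payload 3.6 kg.
Tool frame: the origin (TCP) lies on the centre line of the jaws, within the pads' length; the fingertips stand 19 mm ahead of it and the grasp point (between the pads) is the TCP (robot.tip_reach is the z of the fingertips in the tool frame, in m); z points along the fingers, y is the line along which they close (so a half turn about z gives the same grasp; the last joint's range is limited). The gripper opens to 85 mm and grips with 20 to 120 N. Pads are 22 mm wide; open, the fingers measure 114 mm over their backs; the gripper's body (76 mm by 85 mm) begins 54 mm behind the grasp point. The pads swing forward as they close: fully open they stand 13 mm farther back than shut.
Start: joints at [-75.201, 35.231, -0.722, 81.555, 0.464, 63.22, -2.315], TCP at [0.183, 0.624, 0.225] pointing down, gripper open.
Joint ranges: [-178.69, 178.69], [-17.37, 117.87], [-77.05, 75.6], [15.02, 138.74], [-78.02, 258.01], [0.78, 113.62], [-162.83, 162.83]. Speed limits (degrees/s): [159.86, 159.86, 180, 180, 180, 180, 180].

INTERFACE

Orientations are given as a 3x3 rotation matrix whose columns are the frame's x, y, z axes.
In Python, from plant import monitor, eyes, robot gives the robot as it stands.
- The arm moves only by the tool arm_command, never from a script. Its argument "steps" is a list that holds one entry, the list of rows, each a list of 6 numbers: the shift along the tool's x, y, z as a fraction of full scale, then the turn, a rotation vector about the tool's x, y, z as a fraction of full scale. In form: [[[tx, ty, tz, ax, ay, az], ...]]. A call has 1 to 8 rows; each row is the pose to reach, as a shift and turn from the pose commanded when the call began, along the tool's axes at that moment; what a row does not reach only later rows make up. Full scale, the value 1, is 50 cm for a shift and 30 degrees for a turn. A row lasts 1/12 s, in which the tool goes at most 41.7 mm and 7.16 degrees, less where a joint would pass 70% of its speed; a pose out of reach is approached as far as the arm can. A call with a number of a shift or a turn outside -1 to 1 is refused whole. A call with a gripper value outside its range is refused whole. "grip" is the opening, from -1 (shut) to 1 (fully open), set as the call begins (left out, the last holds). The fingers move at their own pace and stop on an object; "grip_force" is the grip in N (left out, the last holds). Time passes only in rows, so rows that repeat a pose let the fingers close. It gives the time, the measured TCP pose, the force, the opening and the grip force at its end, in the units of the state.
- monitor.get_state(): the state, without advancing time (a new reading comes with each control period).
- eyes.capture(name): name is "side" or "top" or "wrist"; returns (picture, depth): 420x560x3 uint8, red, green, blue; 420x560 float32, m along the optical axis (not along the pixel's ray), 0 where there is no reading.
- eyes.camera_info(name): a dict with "vertical_fov" (degrees; the focal length in pixels is half the picture's height over the tangent of half this angle, whatever the lens; pixels are square), "cx", "cy" (the principal point, pixels), "rvec" (rotation vector, rad) and "tvec" (3), from world to camera coordinates, as OpenCV has them. Camera axes: x right, y down, z forward; pixel columns grow to the right and rows downward; lengths in m; the calibration is good to about 2 mm. The wrist camera is an equidistant fisheye: a pixel r from the principal point sees the ray r / f radians off the axis. A picture is of the moment at which its call begins: read the wrist's pose just before it. camera_info takes no time and is no camera call; for the wrist camera it gives the pose at the moment of the call.
- robot.finish_job(): hands the job in; it is judged then, once.
The state is a dict: "time": time; "joints": joint angles; "dq": joint speeds; "tau": joint torques, N m; "position": TCP position; "eef_rot": TCP orientation; "ft_force": force on the tool from outside, world axes, zero at the start; "torque": the same for the moment, N m; "opening": opening from 0.0 (shut) to 1.0 (fully open); "grasp_force": force on a finger pad.
Only numpy, scipy, OpenCV 4.12 (cv2) and the standard library are available. Lean on these libraries where they do the work, as an engineer would, in place of code of your own. Each camera call takes 0.05 s, during which the arm holds its last target. There are 200 camera calls.

TASK

Two posts of the timber-hall model have toppled onto the bench in front of its two bays. Stand the tall post upright, foot down, in the middle of the round stone footing under the high beam, and the short post likewise on the footing under the low beam, setting both down gently. Do not knock the bay frames, and leave the glue bottle, the little bench, the brush jar and the hammer where they are.

Things in the scene. Friction and masses are not known exactly. Their poses are not given: they have to be found in the camera images.
- tall_post: Toppled dark-wood post, 170 mm long, about 160 g. Square foot 56 x 56 mm, 20 mm thick; round shaft 22 mm diameter; round collar 40 mm diameter, 12 mm thick at the top end. Origin: centre of the foot's underside; z axis along the shaft from foot to top. Starts lying on a flat of the foot and the collar's rim, axis sloping 3 degrees down to the top, where it is 20 mm above the bench; does not roll.
- short_post: Toppled post of the same make and axes, but 115 mm long, about 130 g; foot, shaft and collar sizes are the same. Both posts start lying on the bench before the bays, tops roughly towards the robot's right, one on each side of the little bench; this one's axis slopes down about 5 degrees to the top end.
- bay_high: Fixed bay of the model hall with the HIGH beam. Plank base 15 mm thick, x -75 to 85 mm, y +-130 mm; on it a round stone footing, 80 mm diameter, 6 mm high (top 21 mm above the bench). Origin: on the bench under the footing's centre; z up; x from the open front (robot's side) to the back, where a model bench 40 mm above the table stands at x 59 to 81 mm.
- bay_low: Fixed bay of the same make with the LOW beam: same base, footing, bench and axes. Which bay stands left or right varies.
- frame_high: Frame fixed on the high bay, same origin and axes: uprights 22 mm thick at x 0, y +-110 mm; beam 24 x 24 mm along y straight over the footing, underside 236 mm above the bench (215 above the footing); knee braces in the upper corners (30 mm); rafters 14 mm wide at y +-95 mm, from tails 35 mm in front at beam height rising to the back to 85 mm over the beam, tied there by a strip.
- frame_low: Frame fixed on the low bay, same make, origin and axes: beam underside 160 mm above the footing's top (181 mm above the bench).
- footing_high (a point): Centre of the top face of the round stone footing under the high beam; axes as its bay.
- footing_low (a point): Centre of the top face of the round stone footing under the low beam; axes as its bay.
- glue_bottle: Standing white glue bottle, 44 mm diameter, 130 mm high, between the bays. Origin: centre of its underside. Leave alone.
- trestle: Loose little model bench of wood, 90 x 30 mm, 34 mm high, standing in front of the gap between the bays. Origin: under its centre; long axis x. Leave alone.
- brush_jar: White jar with brushes, 64 mm diameter, 80 mm high, brushes to 155 mm, off to the robot's right. Origin: centre of its underside. Leave alone.
- pin_hammer: Small hammer, 260 mm long, 26 mm high, lying off to the robot's left, handle towards -x of its own frame. Origin: about its middle, at its underside. Leave alone.

How it is judged:
By the outcome, as a careful person would: the job done as asked, in the order asked, and still so for the second after the job is handed in, with the robot touching nothing.
It also fails if it takes over 72 s, if anything falls off the work surface, if the arm or the gripper's body presses on something with over 40 N, if the wrist force passes 120 N, or if a joint passes its speed limit or range.

## Working session

There is one attempt and no reset: what is moved stays moved. The work goes in short steps, Python scripts to look and compute and a tool call to move; the robot and the scene stay as the last step left them, time stands still between calls to the robot, and variables do not carry over. Pictures are saved under pics/ and viewed, at most 10 in all, crops included, and the job is handed in when it is done.

Besides the shell and the picture viewer there is one more tool, called after "Request:" in YAML: its name, and indented under it one key for each argument. arm_command: Moves the arm, as the interface text tells. Shift numbers are shares of 50 cm and turn numbers shares of 30 degrees, none past 1 either way. Its arguments: {"type":"object","properties":{"steps":{"type":"array","items":{"type":"array","items":{"type":"array","items":{"type":"number","minimum":-1,"maximum":1}}}},"grip":{"type":"number"},"grip_force":{"type":"number"}},"required":["steps"]}

```bash
ls; mkdir -p pics
python3 - <<'E'
from plant import monitor, eyes, robot
import cv2, numpy as np
s=monitor.get_state(); print(s); print(robot.tip_reach)
for n in ("top","side"):
    p,d=eyes.capture(n); np.savez(f"pics/{n}0.npz",p=p,d=d); print(n,eyes.camera_info(n))
    cv2.imwrite(f"pics/{n}0.png",p[:,:,::-1])
print(eyes.camera_info("wrist"))
E
```

```text
pics
{'time': 0.0, 'joints': array([-75.1992554 ,  35.2893007 ,  -0.72457757,  81.64274623,
         0.46319971,  63.21769516,  -2.31509407]), 'dq': array([ 0.00917262,  0.03748301,  0.00198632,  0.06886476,  0.04419025,
       -0.04597601,  0.03976593]), 'tau': array([ 1.57632671e-04, -4.69216096e+01,  2.59163976e-01, -1.71030521e+01,
        9.96874413e-03,  9.67538886e-03,  1.03981063e-05]), 'position': array([0.1823922 , 0.62306812, 0.22392925]), 'eef_rot': array([[-9.59733712e-01,  2.80910469e-01, -7.14875566e-04],
       [ 2.80911378e-01,  9.59730553e-01, -2.46243005e-03],
       [-5.63445761e-06, -2.56409381e-03, -9.99996713e-01]]), 'ft_force': array([-0.26335426,  0.30297384, -0.34272507]), 'torque': array([ 0.02243947, -0.03658129, -0.03586989]), 'grasp_force': 0.0, 'opening': 1.0019286875689162}
0.019
top {'vertical_fov': 47.552061150695636, 'cx': 275.157719140813, 'cy': 213.61221309881574, 'rvec': array([ 2.07087979, -2.15287967,  0.2364458 ]), 'tvec': array([0.0037329 , 0.59042667, 1.20114294])}
side {'vertical_fov': 53.42078854022481, 'cx': 279.7189913822035, 'cy': 207.5011638969768, 'rvec': array([ 2.16610196, -0.26905249,  0.13345912]), 'tvec': array([-0.56882822,  0.11659104,  1.17902888])}
{'vertical_fov': 65.70646984690485, 'cx': 273.5093076777334, 'cy': 209.1248199440503, 'rvec': array([-2.30851877, -1.72820131, -0.26553345]), 'tvec': array([-0.65034661, -0.03957263,  0.37924705])}
```

View pics/top0.png

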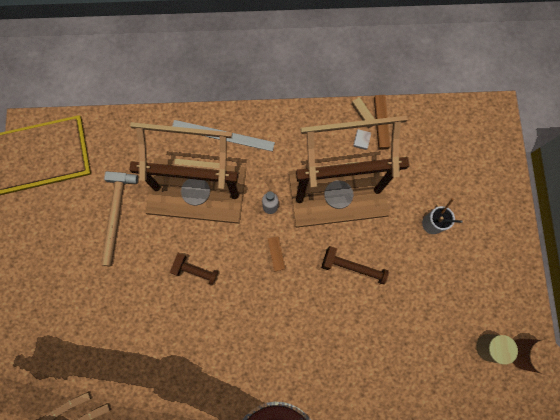

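View pics/side0.png

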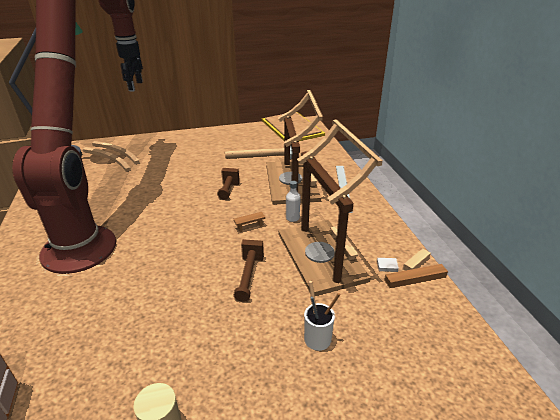

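The top view shows the short post at (195,268) on the left, the tall post at (355,265) on the right, with the footings at (195,188) and (340,195). In the side view the near (right) bay looks like the high one. Next I'll measure positions.

```bash
cat > h.py <<'E'
from plant import monitor, eyes, robot
import numpy as np, cv2
from scipy.spatial.transform import Rotation as R
def world(d,info,fish=False):
    H,W=d.shape; f=H/2/np.tan(np.radians(info["vertical_fov"]/2))
    v,u=np.mgrid[:H,:W]; x=(u-info["cx"])/f; y=(v-info["cy"])/f
    if fish:
        r=np.hypot(x,y)+1e-9; t=np.tan(r)/r; x,y=x*t,y*t
    P=np.stack([x*d,y*d,d],-1)
    Rm=R.from_rotvec(info["rvec"]).as_matrix()
    W_=(P-info["tvec"])@Rm; W_[d<=0]=np.nan
    return W_
E
python3 - <<'E'
from h import *
print([a for a in dir(robot) if a[0]!='_'],[a for a in dir(monitor) if a[0]!='_'])
for n in("top","side"):
    z=np.load(f"pics/{n}0.npz"); W=world(z['d'],eyes.camera_info(n)); p=z['p'].astype(int)
    if n=="top":
        for nm,(u0,v0,u1,v1) in dict(short=(165,245,225,292),tall=(315,240,395,290)).items():
            w=W[v0:v1,u0:u1].reshape(-1,3);c=p[v0:v1,u0:u1].reshape(-1,3)
            m=(w[:,2]>0.012)&(c.sum(1)<260); w=w[m]
            mu=w[:,:2].mean(0); e=np.linalg.svd(w[:,:2]-mu,full_matrices=0)[2][0]
            e*=-np.sign(e[1]); t=(w[:,:2]-mu)@e
            print(nm,len(w),mu,e,"az",np.degrees(np.arctan2(e[1],e[0])),"t",np.percentile(t,[0,2,98,100]),"zmax",w[:,2].max())
            for a in np.arange(t.min(),t.max(),.012):
                k=(t>=a)&(t<a+.012); q=(w[k,:2]-mu)@np.array([-e[1],e[0]]); print("  %.3f w %.3f..%.3f z %.3f n%d"%(a+.006,q.min(),q.max(),np.percentile(w[k,2],95),k.sum()))
        for nm,(u0,v0,u1,v1) in dict(L=(170,165,220,215),R=(315,170,365,220)).items():
            w=W[v0:v1,u0:u1].reshape(-1,3);c=p[v0:v1,u0:u1].reshape(-1,3)
            m=(w[:,2]>.010)&(w[:,2]<.03)&(np.ptp(c,axis=1)<25)&(c.sum(1)>150); print(nm,m.sum(),w[m].min(0),w[m].max(0),np.median(w[m],0))
    m=np.nan_to_num(W[...,2])>.15
    for s,k in(("L",W[...,1]>0.02),("R",W[...,1]<0.02)):
        q=W[m&k&(W[...,0]>.45)&(W[...,0]<.9)&(abs(W[...,1])<.4)&(p.sum(-1)<200)]; print(n,s,"dark beam",len(q),np.percentile(q[:,0],[1,50,99]),np.percentile(q[:,1],[1,99]),np.percentile(q[:,2],[1,50,97]))
E
```

```text
['IKError', 'finish_job', 'tip_reach'] ['get_state']
short 538 [0.45463605 0.2064426 ] [-0.38008278 -0.92495247] az -112.33881038012592 t [-0.04808581 -0.04659089  0.06457356  0.06589389] zmax 0.06253014347415771
  -0.042 w -0.028..0.028 z 0.061 n100
  -0.030 w -0.028..0.028 z 0.060 n122
  -0.018 w -0.010..0.011 z 0.042 n37
  -0.006 w -0.010..0.011 z 0.040 n40
  0.006 w -0.010..0.011 z 0.041 n37
  0.018 w -0.010..0.011 z 0.038 n37
  0.030 w -0.010..0.011 z 0.036 n38
  0.042 w -0.010..0.010 z 0.036 n37
  0.054 w -0.020..0.020 z 0.043 n49
  0.066 w -0.019..0.018 z 0.043 n41
tall 718 [ 0.44677612 -0.21891836] [-0.34070468 -0.94017037] az -109.91981254752797 t [-0.07632998 -0.07521606  0.09259131  0.09500341] zmax 0.06321639294607569
  -0.070 w -0.026..0.029 z 0.059 n125
  -0.058 w -0.026..0.030 z 0.060 n89
  -0.046 w -0.009..0.013 z 0.041 n35
  -0.034 w -0.009..0.013 z 0.041 n38
  -0.022 w -0.009..0.012 z 0.042 n38
  -0.010 w -0.009..0.012 z 0.040 n37
  0.002 w -0.009..0.012 z 0.038 n37
  0.014 w -0.009..0.012 z 0.039 n36
  0.026 w -0.010..0.012 z 0.037 n37
  0.038 w -0.009..0.012 z 0.0
[... 181 characters left out ...]
1 n20
L 594 [0.63341525 0.16061887 0.01107004] [0.70768035 0.23787537 0.0299404 ] [0.67105328 0.19968217 0.02190259]
R 626 [ 0.60865896 -0.23523532  0.01203187] [ 0.68680329 -0.1572698   0.02852775] [ 0.64786988 -0.1964449   0.02148489]
top L dark beam 1225 [0.64467906 0.67139738 0.75029314] [0.07233789 0.32298689] [0.16388858 0.20565419 0.28448243]
top R dark beam 1445 [0.62684366 0.64647868 0.72214205] [-0.32202407 -0.07014939] [0.15782642 0.26008596 0.33966958]
side L dark beam 210 [0.64346739 0.66043334 0.74862026] [0.06460607 0.29332777] [0.15166629 0.19782051 0.28662893]
side R dark beam 939 [0.6270684  0.64554799 0.72216087] [-0.33081081 -0.08572178] [0.1517006  0.24098816 0.34213681]
```

```bash
cat >> h.py <<'E'
def delta(p0,R0,p1,R1):
    s=R0.T@(np.array(p1)-p0)/.5; a=R.from_matrix(R0.T@R1).as_rotvec(degrees=True)/30
    return np.round(np.r_[s,a],3).tolist()
def down(az):  # tool down, y at azimuth az
    c,s=np.cos(np.radians(az)),np.sin(np.radians(az)); return np.array([[-s,c,0],[c,s,0],[0,0,-1.]])
def log():
    s=monitor.get_state()
    with open("log.txt","a") as f: f.write(" ".join("%.5f"%v for v in np.r_[s["joints"],s["position"],s["eef_rot"].ravel()])+"\n")
    return s
E
python3 - <<'E'
from h import *
s=log(); p,Rm=s["position"],s["eef_rot"]
for q,az in (((.36,.50,.23),48),((.46,.28,.23),24),((.48,.04,.23),0),((.45,-.19,.23),-20)):
    print(delta(p,Rm,q,down(az))); p,Rm=np.array(q),down(az)
z=np.load("pics/top0.npz"); W=world(z['d'],eyes.camera_info("top")); p=z['p'].astype(int)
for s,lo,hi,sg in(("L",.19,.215,1),("R",.245,.27,-1)):
    m=(W[...,2]>lo)&(W[...,2]<hi)&(p.sum(-1)<200)&(W[...,0]>.6)&(W[...,0]<.72)&(sg*W[...,1]>.08)&(sg*W[...,1]<.32)
    w=W[m]; print(s,m.sum(),np.polyfit(w[:,1],w[:,0],1),w[:,:2].mean(0),"bay yaw",np.degrees(np.arctan(-np.polyfit(w[:,1],w[:,0],1)[0])))
E
```

```text
[-0.41, -0.137, -0.012, -0.004, 0.001, 0.856]
[-0.443, -0.193, 0.0, 0.0, 0.0, 0.8]
[-0.455, -0.159, 0.0, 0.0, 0.0, 0.8]
[-0.46, -0.06, 0.0, 0.0, 0.0, 0.667]
L 920 [0.13678818 0.64282885] [0.67026659 0.20058564] bay yaw -7.789044921676074
R 992 [-0.08191966  0.62939834] [ 0.64586197 -0.2009729 ] bay yaw 4.683193208706894
```

Request:
arm_command:
  steps:
    - [[-0.2, -0.07, -0.006, 0, 0, 0.43], [-0.41, -0.14, -0.012, 0, 0, 0.86], [-0.41, -0.14, -0.012, 0, 0, 0.86], [-0.41, -0.14, -0.012, 0, 0, 0.86], [-0.41, -0.14, -0.012, 0, 0, 0.86], [-0.41, -0.14, -0.012, 0, 0, 0.86]]
  grip: 1

```text
time: 0.6
position: [0.3689, 0.4914, 0.2312]
eef_rot: [[-0.733, 0.681, 0.007], [0.68, 0.733, -0.006], [-0.009, 0.0, -1.0]]
ft_force: [0.9, -1.6, 0.8]
opening: 1.001
grasp_force: 0.0
```

Request:
arm_command:
  steps:
    - [[-0.44, -0.19, 0, 0, 0, 0.8], [-0.44, -0.19, 0, 0, 0, 0.8], [-0.44, -0.19, 0, 0, 0, 0.8], [-0.44, -0.19, 0, 0, 0, 0.8], [-0.44, -0.19, 0, 0, 0, 0.8], [-0.44, -0.19, 0, 0, 0, 0.8]]

```text
time: 1.1
position: [0.4603, 0.2768, 0.2309]
eef_rot: [[-0.402, 0.916, 0.0], [0.916, 0.402, -0.002], [-0.002, -0.001, -1.0]]
ft_force: [1.1, -0.0, 0.0]
opening: 1.002
grasp_force: 0.0
```

```bash
python3 -c "
from h import *
s=log();print(s['time'],s['joints'],s['position'],s['eef_rot'])"
```

```text
1.1 [-43.24524908  25.28322034  14.47766399 100.18653255  -7.29768848
  55.51716277  -2.26341108] [0.46027082 0.27683131 0.23093488] [[-4.01740072e-01  9.15753735e-01  1.05733552e-04]
 [ 9.15751127e-01  4.01739198e-01 -2.34313884e-03]
 [-2.18821546e-03 -8.44507145e-04 -9.99997249e-01]]
```

Request:
arm_command:
  steps:
    - [[-0.455, -0.16, 0, 0, 0, 0.8], [-0.455, -0.16, 0, 0, 0, 0.8], [-0.455, -0.16, 0, 0, 0, 0.8], [-0.455, -0.16, 0, 0, 0, 0.8], [-0.455, -0.16, 0, 0, 0, 0.8], [-0.455, -0.16, 0, 0, 0, 0.8]]

```text
time: 1.6
position: [0.4776, 0.0371, 0.2311]
eef_rot: [[0.005, 1.0, -0.0], [1.0, -0.005, -0.001], [-0.001, -0.0, -1.0]]
ft_force: [0.0, 0.1, 0.2]
opening: 1.001
grasp_force: 0.0
```

```bash
python3 -c "
from h import *
s=log();print(s['time'],s['joints'],s['position'])"
```

```text
1.6 [-24.13986916  20.86801825  23.44405445 108.91071917 -10.22643006
  52.28174203   3.95237253] [0.47759207 0.03709105 0.23109048]
```

Request:
arm_command:
  steps:
    - [[-0.46, -0.06, 0, 0, 0, 0.67], [-0.46, -0.06, 0, 0, 0, 0.67], [-0.46, -0.06, 0, 0, 0, 0.67], [-0.46, -0.06, 0, 0, 0, 0.67], [-0.46, -0.06, 0, 0, 0, 0.67], [-0.46, -0.06, 0, 0, 0, 0.67]]

```text
time: 2.1
position: [0.4459, -0.1945, 0.2314]
eef_rot: [[0.351, 0.936, -0.0], [0.936, -0.351, -0.003], [-0.003, 0.001, -1.0]]
ft_force: [0.4, -0.3, 0.8]
opening: 0.998
grasp_force: 0.0
```

```bash
python3 -c "
from h import *
s=log();print(s['time'],s['joints'],s['position'])"
```

```text
2.1 [ -1.15280574  22.44709405  30.94877154 108.03917879 -13.98902377
  53.21327001  15.76449344] [ 0.44587714 -0.19449577  0.23137599]
```

Request:
arm_command:
  steps:
    - [[0, 0, 0, 0, 0.5, 0], [0, 0, 0, 0, 0.9, 0], [0, 0, 0, 0, 0.9, 0], [0, 0, 0, 0, 0.9, 0], [0, 0, 0, 0, 0.9, 0]]

```text
time: 2.52
position: [0.4449, -0.1945, 0.2293]
eef_rot: [[0.319, 0.934, 0.158], [0.833, -0.356, 0.424], [0.453, -0.004, -0.892]]
ft_force: [-0.1, -1.3, 0.7]
opening: 0.999
grasp_force: 0.0
```

```bash
python3 -c "
from h import *
s=log();print(s['time'],s['joints'],s['position'],s['eef_rot'])"
```

```text
2.5167 [ 23.01617763  26.15856899  20.54807409 106.69834385 -37.6437983
  65.37896265  42.75565809] [ 0.44493341 -0.19454517  0.22930177] [[ 0.31887317  0.93449353  0.15824581]
 [ 0.83260226 -0.35596235  0.42433981]
 [ 0.45287236 -0.00355476 -0.89156828]]
```

```bash
cat > kin.py <<'E'
import numpy as np, itertools
from scipy.spatial.transform import Rotation as R
from scipy.optimize import least_squares
def fk(q,sg,c,L):
    # L: d1, d3, a3, a4, d5, a6, d7
    rot=lambda ax,a:R.from_euler(ax,a,degrees=True).as_matrix()
    M=np.eye(3);p=np.zeros(3)
    M=rot('z',sg[0]*q[0]);p=p+[0,0,L[0]]
    M=M@rot('y',sg[4]*q[1])@rot('z',sg[1]*q[2]);p=p+M@[L[2],0,L[1]]
    M=M@rot('y',sg[5]*q[3]);p=p+M@[L[3],0,0]
    M=M@rot('z',sg[2]*q[4]);p=p+M@[0,0,L[4]]
    M=M@rot('y',sg[6]*q[5])@rot('z',sg[3]*q[6]+c);p=p+M@[0,0,L[6]]
    h=M@rot('z',-sg[3]*q[6]-c); p=p+h@[L[5],0,0]
    return p,M
if __name__=="__main__":
    D=np.loadtxt("log.txt");res=[]
    for sg in itertools.product((1,-1),repeat=7):
        for c in(0,90,180,270):
            e=sum(R.from_matrix(fk(d[:7],sg,c,np.zeros(7))[1].T@d[10:].reshape(3,3)).magnitude() for d in D); res.append((np.degrees(e)/len(D),sg,c))
    res.sort(key=lambda r:r[0])
    for e,sg,c in res[:4]:
        f=least_squares(lambda L:np.concatenate([fk(d[:7],sg,c,L)[0]-d[7:10] for d in D]),[.3,.35,0,0,.35,0,.2])
        print(e,sg,c,f.x.round(4),np.abs(f.fun).max())
E
python3 kin.py
```

```text
0.00024344039745234557 (-1, -1, -1, -1, 1, 1, 1) 90 [0.3731 0.4916 0.038  0.0482 0.42   0.0182 0.2951] 0.022086177862660872
10.980621108644335 (-1, -1, -1, -1, -1, -1, -1) 90 [ 0.0802 -0.4783  0.0174  0.0314 -0.4573  0.0345 -0.2899] 0.022028636531000872
22.178447059338076 (-1, -1, 1, 1, -1, -1, -1) 90 [ 0.1956 -0.3922  0.186   0.297  -0.6954  0.2148  0.3374] 0.05882009776222091
23.80182755277048 (-1, -1, 1, -1, -1, -1, -1) 90 [ 0.1956 -0.3922  0.186   0.297  -0.6954  0.2148  0.3374] 0.05882009876212729
```

```bash
cat > kin2.py <<'E'
import numpy as np
from scipy.spatial.transform import Rotation as R
from scipy.optimize import least_squares
AX="zyzyzyz"; SG=np.array([-1,1,-1,1,-1,1,-1]); LIM=np.array([[-178,178],[-17,117],[-76.5,75],[15.5,138],[-77.5,257.5],[1.2,113],[-162,162.]])
PR=np.zeros((7,3)); PR[0,2]=.35;PR[2,2]=.45;PR[4,2]=.4;PR[6,2]=.28
def fk(q,L):
    M=np.eye(3);p=np.zeros(3)
    for i in range(7):
        M=M@R.from_euler(AX[i],SG[i]*q[i]+(90 if i==6 else 0),degrees=True).as_matrix(); p=p+M@L[i]
    return p,M
def fit():
    D=np.loadtxt("log.txt")
    f=least_squares(lambda x:np.r_[np.concatenate([fk(d[:7],x.reshape(7,3))[0]-d[7:10] for d in D]),.002*(x-PR.ravel())],PR.ravel())
    L=f.x.reshape(7,3); return L,np.abs(f.fun[:3*len(D)]).max()
def ik(p,M,L,q0,n=12,seed=0):
    rng=np.random.default_rng(seed); best=None; sols=[]
    for k in range(n):
        s=q0 if k==0 else rng.uniform(LIM[:,0],LIM[:,1])
        g=lambda q:np.r_[(fk(q,L)[0]-p)*20,R.from_matrix(fk(q,L)[1].T@M).as_rotvec()*5,(q-q0)*2e-4]
        f=least_squares(g,np.clip(s,LIM[:,0]+.1,LIM[:,1]-.1),bounds=LIM.T,x_scale=30)
        e=np.linalg.norm(f.fun[:3])/20; a=np.degrees(np.linalg.norm(f.fun[3:6]))/5
        sols.append((e*1e3+a,f.x.round(0),round(e*1e3,1),round(a,2)))
    sols.sort(key=lambda s:s[0] if s[0]>3 else np.abs(s[1]-q0).max()*1e-3); return sols
E
python3 - <<'E'
from kin2 import *
L,e=fit(); print(L.round(3).tolist(),e)
D=np.loadtxt("log.txt"); q0=D[-1,:7]
u=np.radians
def place(phi,al): # heading phi, tool z angle al from up; tool x points downwards-ish
    z=np.array([np.cos(u(phi))*np.sin(u(al)),np.sin(u(phi))*np.sin(u(al)),np.cos(u(al))])
    y=np.array([-np.sin(u(phi)),np.cos(u(phi)),0]); return np.c_[np.cross(y,z),y,z]
for nm,p,ph0 in(("hi",(.648,-.196,.12),4.7),("lo",(.670,.199,.09),-7.8)):
  for sgn in(1,-1):
    for dphi in(-25,0,25):
      for al in(90,115,135):
        M=place(ph0+dphi,al)@np.diag([sgn,sgn,1.]); s=ik(np.array(p),M,L,q0,5)[0]; print(nm,sgn,dphi,al,s[1:])
E
```

```text
[[-0.004, -0.006, 0.261], [0.006, -0.006, 0.05], [-0.003, -0.005, 0.5], [0.002, -0.005, -0.013], [-0.003, 0.001, 0.387], [0.001, 0.001, 0.017], [-0.001, 0.0, 0.297]] 2.6406071752700655e-05
hi 1 -25 90 (array([ 22.,  69., -17., 134., 176., 113., -76.]), np.float64(0.0), np.float64(0.0))
hi 1 -25 115 (array([ 47.,  64., -59., 132., 155.,  79., -40.]), np.float64(0.0), np.float64(0.0))
hi 1 -25 135 (array([ 49.,  52., -60., 122., 125.,  51., -23.]), np.float64(0.0), np.float64(0.0))
hi 1 0 90 (array([ 76., 100., -76., 127., 200.,  48.,  -6.]), np.float64(0.0), np.float64(0.0))
hi 1 0 115 (array([ 71.,  77., -76., 127., 160.,  46.,  -2.]), np.float64(0.0), np.float64(0.0))
hi 1 0 135 (array([ 66.,  62., -74., 118., 119.,  37.,  18.]), np.float64(0.0), np.float64(0.0))
hi 1 25 90 (array([ 82.,  96., -76., 110., -77.,  11., -92.]), np.float64(0.8), np.float64(0.45))
hi 1 25 115 (array([ 78.,  77., -75., 112.,  96.,   7.,  76.]), np.float64(0.0), np.float64(0.01))
hi 1 25 135 (array([ 65.,  55., -57., 108.,  25.,  10., 129.]), np.float64(0.0), np.float64(0.0))
hi -1 -25 90 (array([-14.,  76
[... 1927 characters left out ...]
oat64(0.0))
lo -1 -25 135 (array([-36.,  46.,   2., 104.,  79.,  41., 134.]), np.float64(0.0), np.float64(0.0))
lo -1 0 90 (array([-48.,  71.,  16., 123., 132.,  86.,  70.]), np.float64(0.0), np.float64(0.0))
lo -1 0 115 (array([-30.,  52.,  -6., 124., 135.,  65.,  97.]), np.float64(0.0), np.float64(0.0))
lo -1 0 135 (array([-20.,  43., -14., 115., 117.,  38., 125.]), np.float64(0.0), np.float64(0.0))
lo -1 25 90 (array([-45.,  80.,  37., 130., 163., 104.,  47.]), np.float64(0.0), np.float64(0.0))
lo -1 25 115 (array([-11.,  52., -13., 130., 174.,  67., 101.]), np.float64(0.0), np.float64(0.0))
lo -1 25 135 (array([  3.,  46., -33., 119., 143.,  34., 136.]), np.float64(0.0), np.float64(0.0))
```

```bash
cat > sim.py <<'E'
from kin2 import *
L,_=fit(); D=np.loadtxt("log.txt")
u=np.radians
def frame(a,al):  # post axis a (unit), tool y chosen; returns tool R with x~-a
    a=a/np.linalg.norm(a)
def step(q,p,M):
    g=lambda x:np.r_[(fk(x,L)[0]-p)*20,R.from_matrix(fk(x,L)[1].T@M).as_rotvec()*5,(x-q)*5e-4]
    f=least_squares(g,np.clip(q,LIM[:,0]+.01,LIM[:,1]-.01),bounds=LIM.T,x_scale=30)
    return f.x,np.linalg.norm(f.fun[:3])/20*1e3,np.degrees(np.linalg.norm(f.fun[3:6]))/5
def run(q,way,n=10,show=False):
    p0,M0=fk(q,L);worst=0;wj=0
    for p,M in way:
        rv=R.from_matrix(M0.T@M).as_rotvec()
        for t in np.linspace(0,1,n+1)[1:]:
            qn,e,a=step(q,p0+t*(p-p0),M0@R.from_rotvec(t*rv).as_matrix()); worst=max(worst,e+a); wj=max(wj,np.abs(qn-q).max()); q=qn
        p0,M0=p,M
        if show: print("   ",q.round(0),round(e,1),round(a,1))
    return q,worst,wj
def upright(phi,al,sgn=1):
    z=np.array([np.cos(u(phi))*np.sin(u(al)),np.sin(u(phi))*np.sin(u(al)),np.cos(u(al))])
    y=np.array([-np.sin(u(phi)),np.cos(u(phi)),0]); return np.c_[np.cross(y,z),y,z]@np.diag([sgn,sgn,1.])
def pick(az,sl,al,sgn=1): # post axis azimuth az, slope down sl
    A=R.from_euler('z',az,degrees=True).as_matrix()@R.from_euler('y',90+sl,degrees=True).as_matrix() # z-> axis
    # upright(0..) has axis=z with tool; choose spin so that tool z points down
    return max((A@upright(ph,al,sgn) for ph in(0,180)),key=lambda M:-M[2,2])
E
python3 - <<'E'
from sim import *
q0=D[-1,:7]
V=np.array
for al in(90,105,115,125):
  Mp=pick(-110,3,al); 
  for ph in(-20,5):
   for sgn in (1,-1):
    M=Mp@np.diag([sgn,sgn,1.]); 
    q=[s for s in ik(V([.45,-.22,.03]),M,L,q0,6) if s[0]<3][:1]
    if not q: print(al,ph,sgn,"no pick"); continue
    way=[(V([.46,-.22,.18]),M),(V([.46,-.22,.18]),upright(-110,al,sgn)),(V([.47,-.2,.18]),upright((ph-110)/2,al,sgn)),(V([.48,-.2,.16]),upright(ph,al,sgn)),(V([.648,-.196,.11]),upright(ph,al,sgn))]
    r=run(V(q[0][1]),way,6); print(al,ph,sgn,q[0][1],"->",r[0].round(0),"worst %.1f maxstep %.0f"%r[1:])
E
```

```text
90 -20 1 [ 10.  41.  23. 117. -38.  30.  42.] -> [  -7.   74.   24.  134.  161.  107. -120.] worst 94.4 maxstep 79
90 -20 -1 [ 43.  42. -27. 115.  30.  30. 156.] -> [ -5.  72.  21. 134. 162. 108.  63.] worst 90.9 maxstep 40
90 5 1 [ 10.  41.  23. 117. -38.  30.  42.] -> [ -17.   96.   65.  130.  168.  113. -162.] worst 136.7 maxstep 82
90 5 -1 [ 43.  42. -27. 115.  30.  30. 156.] -> [-18. 110.  75. 129. 153. 113.  -2.] worst 105.4 maxstep 39
105 -20 1 [ 25.  43.  15. 114. -46.  39.  56.] -> [ 54.  88. -76. 134. 172.  97. -14.] worst 102.1 maxstep 102
105 -20 -1 [ 64.  51. -47. 112.  31.  35. 162.] -> [ 54.  85. -73. 134. 171.  96. 162.] worst 101.1 maxstep 56
105 5 1 [ 25.  43.  15. 114. -46.  39.  56.] -> [ 73.  87. -76. 128. 178.  49.  -5.] worst 104.2 maxstep 99
105 5 -1 [ 64.  51. -47. 112.  31.  35. 162.] -> [ 70.  80. -68. 129. 185.  50. 162.] worst 102.8 maxstep 39
115 -20 1 [ 32.  45.  12. 112. -50.  48.  63.] -> [ 54.  77. -74. 132. 155.  87. -21.] worst 73.7 maxstep 86
115 -20 -1 [ 74.  61. -61. 110.  34.  41. 162.] -> [ 54.  76. -74. 132. 154.  87. 158.] worst 72.5 maxstep 27
115 5 1 [ 32.  45.  12. 112. -50.  48.  63.] -> [ 70.  76. -73. 127. 164.  45.  -6.] worst 74.3 maxstep 114
115 5 -1 [ 74.  61. -61. 110.  34.  41. 162.] -> [ 68.  70. -67. 127. 171.  44. 162.] worst 73.0 maxstep 27
125 -20 1 [ 38.  49.  10. 109. -53.  56.  69.] -> [ 54.  67. -73. 128. 140.  74. -22.] worst 45.5 maxstep 118
125 -20 -1 [ 20.  56.  40. 109. -67.  76. -98.] -> [  0.  36.  16. 111. -77.   1. -24.] worst 68.3 maxstep 56
125 5 1 [ 38.  49.  10. 109. -53.  56.  69.] -> [ 67.  66. -70. 124. 148.  38.  -3.] worst 45.8 maxstep 75
125 5 -1 [ 20.  56.  40. 109. -67.  76. -98.] -> [ 60.  49. -48. 111. -77.   1.  31.] worst 66.7 maxstep 74
```

```bash
cat > pairs.py <<'E'
from sim import *
V=np.array
def sols(p,M,q0,n,seed=0):
    return [V(s[1]) for s in ik(V(p),M,L,q0,n,seed) if s[0]<3]
def search(pp,az,sl,pre,phis,als=(100,110,120,130),sgns=(1,-1),n=14,q0=D[-1,:7]):
    out=[]
    for al in als:
        for sgn in sgns:
            S1=sols(pp,pick(az,sl,al,sgn),q0,n)
            for ph in phis:
                S2=sols(pre,upright(ph,al,sgn),q0,n,1)
                for a in S1:
                    for b in S2:
                        path=[fk(a+t*(b-a),L) for t in np.linspace(0,1,9)]
                        out.append((np.abs(b-a).max()+.3*np.abs(a-q0).max(),al,sgn,ph,a,b,[x[0].round(2).tolist() for x in path[::2]]))
    out.sort(key=lambda o:o[0]); return out
E
python3 - <<'E'
from pairs import *
o=search([.45,-.22,.15],-110,3,[.53,-.2,.13],(-20,5))
for x in o[:8]: print(round(x[0]),*x[1:])
E
```

```text
191 130 1 5 [ 37.  40.  13. 105. -48.  71.  61.] [ 78.  61. -76. 135. 138.  38.   2.] [[0.45, -0.21, 0.15], [0.25, -0.21, 0.06], [0.22, -0.29, -0.0], [0.37, -0.3, -0.02], [0.53, -0.2, 0.13]]
191 130 1 5 [ 37.  40.  13. 105. -48.  71.  61.] [ 78.  61. -76. 135. 138.  38.   2.] [[0.45, -0.21, 0.15], [0.25, -0.21, 0.06], [0.22, -0.29, -0.0], [0.37, -0.3, -0.02], [0.53, -0.2, 0.13]]
191 130 1 5 [ 37.  40.  13. 105. -48.  71.  61.] [ 78.  61. -76. 135. 138.  38.   2.] [[0.45, -0.21, 0.15], [0.25, -0.21, 0.06], [0.22, -0.29, -0.0], [0.37, -0.3, -0.02], [0.53, -0.2, 0.13]]
191 130 1 5 [ 37.  40.  13. 105. -48.  71.  61.] [ 78.  61. -76. 135. 138.  38.   2.] [[0.45, -0.21, 0.15], [0.25, -0.21, 0.06], [0.22, -0.29, -0.0], [0.37, -0.3, -0.02], [0.53, -0.2, 0.13]]
191 130 1 5 [ 37.  40.  13. 105. -48.  71.  61.] [ 78.  61. -76. 135. 138.  38.   2.] [[0.45, -0.21, 0.15], [0.25, -0.21, 0.06], [0.22, -0.29, -0.0], [0.37, -0.3, -0.02], [0.53, -0.2, 0.13]]
191 130 1 5 [ 37.  40.  13. 105. -48.  71.  61.] [ 78.  61. -76. 135. 138.  38.   2.] [[0.45, -0.21, 0.15], [0.25, -0.21, 0.06], [0.22, -0.29, -0.0], [0.37, -0.3, -0.02], [0.53, -0.2, 0.13]]
191 130 1 5 [ 37.  40.  13. 105. -48.  71.  61.] [ 78.  61. -76. 135. 138.  38.   2.] [[0.45, -0.21, 0.15], [0.25, -0.21, 0.06], [0.22, -0.29, -0.0], [0.37, -0.3, -0.02], [0.53, -0.2, 0.13]]
191 130 1 5 [ 37.  40.  13. 105. -48.  71.  61.] [ 78.  61. -76. 135. 138.  38.   2.] [[0.45, -0.21, 0.15], [0.25, -0.21, 0.06], [0.22, -0.29, -0.0], [0.37, -0.3, -0.02], [0.53, -0.2, 0.13]]
```

Run:
```python
from sim import *
q=D[0,:7]
for k in range(1,len(D)):
    way=[(D[k,7:10],D[k,10:].reshape(3,3))]
    if k==1:
        c,s=np.cos(u(48)),np.sin(u(48)); way=[(np.array([.369,.491,.231]),np.array([[-s,c,0],[c,s,0],[0,0,-1.]]))]+way
    q,e,w=run(q,way,8); print(q.round(1),D[k,:7].round(1),round(e,1))
```

```text
[-43.3  25.3  14.6 100.2  -7.4  55.5  -2.2] [-43.2  25.3  14.5 100.2  -7.3  55.5  -2.3] 0.0
[-24.3  20.9  23.6 108.9 -10.3  52.3   4.1] [-24.1  20.9  23.4 108.9 -10.2  52.3   4. ] 0.0
[ -1.3  22.5  31.2 108.  -14.1  53.2  15.9] [ -1.2  22.4  30.9 108.  -14.   53.2  15.8] 0.0
[ 22.5  26.2  21.3 106.7 -37.9  65.6  43.1] [ 23.   26.2  20.5 106.7 -37.6  65.4  42.8] 0.0
```

```bash
cat > st1.py <<'E'
from sim import *
from multiprocessing import Pool
V=np.array
def hold(q,al,ph,pk,az,sl,pre,fin,mid,sgn=1,show=False,n=6):
    M=pick(az,sl,al,sgn); U=upright(ph,al,sgn)
    way=[(V(pk),M),(V(pk)+[0,0,.12],M)]
    Mm=M@R.from_rotvec(.5*R.from_matrix(M.T@U).as_rotvec()).as_matrix()
    way+=[(V(mid),Mm),(V(pre),U),(V(fin),U)]
    return run(q,way,n,show)
def job(a):
    al,ph,j3,seed=a
    q0=V([74,61,-61,110,34,41,-18.]);q0[0]+=(j3+61)*-.9;q0[2]=j3
    M=pick(-110,3,al); f=step(q0,V([.445,-.222,.028]),M)
    if f[1]+f[2]>1: return (999,a,f[0],None,0)
    r=hold(f[0],al,ph,[.445,-.222,.028],-110,3,[.53,-.2,.12],[.648,-.196,.105],[.49,-.21,.15])
    return (r[1],a,f[0].round(0),r[0].round(0),r[2])
if __name__=="__main__":
    with Pool() as P: o=P.map(job,[(al,ph,j,0) for al in(110,120,130) for ph in(-25,-10,5) for j in(-70,-50,-30,-10,10)])
    o.sort(key=lambda x:x[0])
    for x in o[:16]: print(round(x[0],1),*x[1:])
E
nproc; time python3 st1.py
```

```text
4
0.0 (130, 5, -50, 0) [ 82.  70. -65. 106.  25.  46.  -5.] [ 66.  65. -71. 121. 135.  37.   6.] 20.28139751869203
0.0 (130, 5, -70, 0) [ 83.  73. -70. 106.  31.  48. -10.] [ 66.  65. -71. 121. 135.  37.   6.] 20.281397012971937
0.0 (130, 5, -30, 0) [ 80.  67. -61. 106.  19.  44.   2.] [ 66.  64. -71. 121. 136.  36.   5.] 29.404493746815035
0.0 (130, 5, -10, 0) [ 78.  64. -56. 106.  12.  42.   9.] [ 66.  64. -70. 121. 136.  36.   4.] 45.48623117565843
0.0 (130, 5, 10, 0) [ 76.  62. -50. 106.   3.  41.  16.] [ 66.  64. -71. 121. 136.  36.   5.] 57.949406778992156
7.0 (120, 5, -50, 0) [ 77.  62. -60. 109.  29.  41. -11.] [ 69.  73. -74. 125. 154.  43.  -2.] 29.722757668538307
7.0 (120, 5, -10, 0) [ 72.  57. -50. 109.  14.  37.   3.] [ 69.  73. -74. 125. 154.  43.  -2.] 54.501406676308825
7.0 (120, 5, -30, 0) [ 75.  60. -55. 109.  22.  39.  -4.] [ 69.  73. -74. 125. 154.  43.  -2.] 42.963441453375744
7.0 (120, 5, -70, 0) [ 79.  66. -66. 109.  35.  44. -17.] [ 69.  73. -74. 125. 154.  43.  -2.] 20.689317580696596
7.0 (120, 5, 10, 0) [ 70.  55. -45. 110.   6.  36.  11.] [ 69.  73. -74. 125. 154.  43.  -2.] 65.48618188121236
9.8 (130, -10, -50, 0) [ 82.  70. -65. 106.  25.  46.  -5.] [ 59.  65. -73. 125. 136.  57. -10.] 20.310819921550276
9.8 (130, -10, -70, 0) [ 83.  73. -70. 106.  31.  48. -10.] [ 59.  65. -73. 125. 136.  57. -10.] 18.51327674986544
9.8 (130, -10, -30, 0) [ 80.  67. -61. 106.  19.  44.   2.] [ 59.  65. -73. 125. 136.  57. -10.] 27.10358882438885
9.8 (130, -10, 10, 0) [ 76.  62. -50. 106.   3.  41.  16.] [ 59.  65. -73. 125. 136.  57. -10.] 59.03596797609727
9.8 (130, -10, -10, 0) [ 78.  64. -56. 106.  12.  42.   9.] [ 59.  65. -73. 125. 136.  57. -10.] 55.85463065891723
13.7 (130, -25, 10, 0) [ 76.  62. -50. 106.   3.  41.  16.] [ 51.  66. -74. 125. 130.  75. -22.] 66.0819772928875
real	0m30.897s
user	1m53.983s
sys	0m0.340s
```

```bash
cat > st2.py <<'E'
from st1 import *
PK=[.445,-.222,.028]; AL=130
Mh=pick(-110,3,AL)
def tr(seed):
    rng=np.random.default_rng(seed); q=D[-1,:7]
    qA=V([80,60,-61,104,19,44,2.])
    try:
        v=q+rng.uniform(.3,1.4)*(qA-q)+rng.normal(0,20,7)*(seed>0)
        v=np.clip(v,LIM[:,0]+3,LIM[:,1]-3)
        p,M=fk(v,L)
        if not(.3<p[0]<.5 and -.45<p[1]<.2 and .2<p[2]<.5): return None
        hov=V(PK)+[0,0,.15]
        q1,e1,w1=run(q,[(p,M)],8); 
        if e1>.5: return None
        q2,e2,w2=run(q1,[(hov,Mh)],8)
        if e2>.5: return None
        if seed<0: print(q1,q2)
        return (q2[4]-q2[2],seed,p.round(3),R.from_matrix(M).as_quat().round(4),q1.round(0),q2.round(0),max(w1,w2))
    except Exception as e: return None
if __name__=="__main__":
    with Pool() as P: o=[x for x in P.map(tr,range(0,400),chunksize=5) if x]
    o.sort(key=lambda x:-x[0]); print(len(o))
    for x in o[:8]: print(*x)
    with Pool() as P: r=P.starmap(hold,[(V(x[5]),AL,ph,PK,-110,3,[.53,-.2,.12],[.648,-.196,.10],[.49,-.21,.15]) for x in o[:4] for ph in (5,)])
    for y in r: print(y[0].round(0),y[1:])
E
time python3 st2.py
```

```text
23
-59.6506108540096 308 [ 0.449 -0.418  0.276] [0.6877 0.6921 0.0963 0.1968] [ 33.  21.  20. 106. -34.  37.  74.] [ 38.  37.  13. 105. -47.  73.  58.] 6.086866448408379
-59.82306368211703 302 [ 0.477 -0.367  0.498] [ 0.5181  0.7654 -0.2189  0.3127] [-6.  7. 29. 97. 37. 50. 26.] [ 38.  37.  13. 105. -47.  73.  59.] 13.980996917892789
-61.64045481004019 88 [ 0.363 -0.298  0.275] [ 0.7813  0.6132 -0.0822 -0.0825] [12. 25. 31. 98. -5. 72. 30.] [ 37.  37.  14. 105. -47.  73.  59.] 5.548079872326677
-61.820579592401025 91 [ 0.357 -0.227  0.223] [ 0.8411  0.5171  0.1477 -0.0572] [ 23.  18.  26. 118. -33.  54.  43.] [ 37.  38.  15. 105. -47.  73.  59.] 3.3178023571268866
-62.05470450643301 250 [0.381 0.047 0.254] [ 0.4694  0.8717  0.0331 -0.1368] [ -7.  16.   7. 112. -14.  65.  41.] [ 37.  38.  15. 105. -47.  73.  59.] 6.259300577488568
-62.14791158606809 297 [ 0.459 -0.201  0.26 ] [ 0.7186  0.6764  0.132  -0.0933] [ 18.  24.  20. 100. -27.  68.  46.] [ 37.  38.  15. 105. -47.  73.  59.] 2.968180945607088
-62.269568029605765 24 [ 0.419 -0.279  0.282] [ 0.9106  0.3779  0.1283 -0.1071] [ 22.  24.  31.  99. -31.  71.  19.] [ 37.  38.  15. 105. -47.  74.  59.] 5.328352589066867
-62.29104621830488 199 [ 0.486 -0.425  0.312] [0.9068 0.2561 0.3346 0.0067] [ 39.  28.  26.  96. -59.  63.  34.] [ 37.  38.  15. 105. -47.  74.  59.] 3.8400766084581335
[ 54.  47. -42. 110. -33.   1. 162.] (np.float64(39.892884825562305), np.float64(24.157891216193974))
[ 54.  47. -42. 110. -33.   1. 162.] (np.float64(39.892884812764265), np.float64(23.700679747332856))
[ 54.  47. -42. 110. -33.   1. 162.] (np.float64(39.89288475142372), np.float64(22.161520981415862))
[ 54.  47. -42. 110. -33.   1. 162.] (np.float64(39.8928848164047), np.float64(21.237895908220615))
real	0m7.647s
user	0m24.129s
sys	0m0.268s
```

```bash
cat > st3.py <<'E'
from st1 import *
PK=V([.445,-.222,.028])
def tr(a):
    al,p1,lean,ph1,ph,x2,z2=a
    q=D[-1,:7]; Mh=pick(-110,3,al); U=upright(ph,al)
    rot=lambda M,t:M@R.from_rotvec(t*R.from_matrix(M.T@U).as_rotvec()).as_matrix()
    r1=run(q,[(V(p1),upright(ph1,180-lean)),(V([x2,-.2,z2]),U)],8)
    r2=run(r1[0],[(V([.49,-.21,.2]),rot(Mh,.5)),(PK+[0,0,.15],Mh)],8)
    h=hold(r2[0],al,ph,PK,-110,3,[.53,-.2,.12],[.648,-.196,.10],[.49,-.21,.15])
    return (r1[1]+r2[1]+h[1],a,r1[0].round(0),r2[0].round(0),h[0].round(0),round(r1[1],1),round(r2[1],1),round(h[1],1),round(max(r1[2],r2[2])))
if __name__=="__main__":
    J=[(al,p1,ln,ph1,ph,x2,z2) for al in(130,) for p1 in([.45,-.25,.3],[.5,-.1,.4]) for ln in(30,50) for ph1 in(-110,-70,-40) for ph in(5,20) for x2,z2 in((.5,.3),(.55,.4),)]
    with Pool() as P: o=P.map(tr,J,chunksize=1)
    o.sort(key=lambda x:x[0])
    for x in o[:10]: print(*x)
E
time python3 st3.py
```

```text
0.12883988841327296 (130, [0.45, -0.25, 0.3], 30, -40, 20, 0.5, 0.3) [ 93.  33. -75. 122. -23.  14. 162.] [ 54.  37. -11. 104. -36.  64.  47.] [ 70.  67. -71. 115. 115.  20.  40.] 0.0 0.0 0.1 29
0.1420847862186504 (130, [0.45, -0.25, 0.3], 30, -40, 20, 0.55, 0.4) [ 87.  22. -66. 109. -32.  30. 162.] [ 53.  37. -11. 104. -36.  64.  47.] [ 70.  67. -71. 115. 115.  20.  40.] 0.0 0.0 0.1 37
0.1449823070223714 (130, [0.45, -0.25, 0.3], 30, -70, 20, 0.55, 0.4) [ 87.  22. -66. 109. -32.  30. 162.] [ 53.  37. -11. 104. -36.  64.  47.] [ 70.  67. -71. 115. 115.  20.  40.] 0.0 0.0 0.1 42
0.16174566398841045 (130, [0.45, -0.25, 0.3], 30, -110, 20, 0.55, 0.4) [ 87.  22. -66. 109. -32.  30. 162.] [ 53.  37. -11. 104. -36.  64.  47.] [ 70.  67. -71. 115. 115.  20.  40.] 0.1 0.0 0.1 71
0.16690751738499884 (130, [0.45, -0.25, 0.3], 30, -70, 20, 0.5, 0.3) [ 94.  34. -76. 122. -17.  13. 156.] [ 55.  37. -14. 104. -35.  63.  45.] [ 70.  67. -71. 115. 115.  20.  40.] 0.1 0.0 0.1 44
0.16808872226118746 (130, [0.5, -0.1, 0.4], 30, -40, 20, 0.55, 0.4) [ 87.  22. -66. 109. -32.  30. 162.] [ 53.  37. -11. 10
[... 187 characters left out ...]
-11. 104. -36.  64.  47.] [ 70.  67. -71. 115. 115.  20.  40.] 0.1 0.0 0.1 71
0.2128975953792854 (130, [0.5, -0.1, 0.4], 30, -110, 20, 0.55, 0.4) [ 87.  22. -66. 109. -32.  30. 162.] [ 53.  37. -11. 104. -36.  64.  47.] [ 70.  67. -71. 115. 115.  20.  40.] 0.1 0.0 0.1 79
0.22006395922748934 (130, [0.5, -0.1, 0.4], 30, -40, 20, 0.5, 0.3) [ 93.  33. -75. 122. -23.  14. 162.] [ 54.  37. -11. 104. -36.  64.  47.] [ 70.  67. -71. 115. 115.  20.  40.] 0.1 0.0 0.1 54
0.22358671591835605 (130, [0.5, -0.1, 0.4], 30, -70, 20, 0.5, 0.3) [ 93.  33. -75. 122. -23.  14. 162.] [ 54.  37. -11. 104. -36.  64.  47.] [ 70.  67. -71. 115. 115.  20.  40.] 0.1 0.0 0.1 78
real	0m53.076s
user	3m17.080s
sys	0m0.211s
```

```bash
cat > st4.py <<'E'
from st1 import *
PK=V([.445,-.222,.028]); PS=V([.448,.191,.028])
def tr(a):
    which,al,ph,mx=a
    q=D[-1,:7]
    if which=="t":
        Mh=pick(-110,3,al); q,e,_=run(q,[(PK+[0,0,.15],Mh)],6)
        h=hold(q,al,ph,PK,-110,3,[.53,-.2,.12],[.648,-.196,.10],[mx,-.21,.16],n=10)
    else:
        Mh=pick(-112.3,5,al); q,e,_=run(D[1,:7],[(PS+[0,0,.15],Mh)],6)
        h=hold(q,al,ph,PS,-112.3,5,[.55,.2,.12],[.670,.199,.085],[mx,.2,.16],n=10)
    return (e+h[1],a,q.round(0),h[0].round(0),round(h[2]))
if __name__=="__main__":
    J=[(w,al,ph,mx) for w in"ts" for al in(125,130,140) for ph in(-25,-5,12,25,35) for mx in(.46,.5)]
    with Pool() as P: o=P.map(tr,J,chunksize=1)
    o.sort(key=lambda x:(-ord(x[1][0]),x[0]))
    for w in"ts":
        for x in [x for x in o if x[1][0]==w][:9]: print(*x)
E
time python3 st4.py
```

```text
0.006262827293228166 ('t', 140, 35, 0.5) [ 42.  42.  12. 103. -50.  80.  63.] [ 58.  52. -47. 104.  -3.  16. 158.] 11
0.006571081605235231 ('t', 140, 25, 0.5) [ 42.  42.  12. 103. -50.  80.  63.] [ 55.  49. -43. 109. -14.   6. 159.] 12
0.0067117594247303805 ('t', 140, 35, 0.46) [ 42.  42.  12. 103. -50.  80.  63.] [ 58.  52. -47. 104.  -3.  16. 158.] 13
0.006784694922382063 ('t', 140, 25, 0.46) [ 42.  42.  12. 103. -50.  80.  63.] [ 55.  49. -43. 109. -14.   6. 159.] 10
0.009573436769622452 ('t', 130, 35, 0.5) [ 37.  38.  15. 105. -47.  73.  59.] [ 67.  61. -58. 106.   3.  11. 160.] 14
0.010032754933616404 ('t', 130, 35, 0.46) [ 37.  38.  15. 105. -47.  73.  59.] [ 67.  61. -58. 106.   3.  11. 160.] 16
0.013318175125737707 ('t', 125, 35, 0.5) [ 34.  35.  16. 105. -45.  70.  57.] [ 71.  66. -63. 107.   7.   9. 160.] 17
0.013748271381556335 ('t', 125, 35, 0.46) [ 34.  35.  16. 105. -45.  70.  57.] [ 71.  66. -63. 107.   7.   9. 160.] 20
5.804739447716166 ('t', 130, 25, 0.5) [ 37.  38.  15. 105. -47.  73.  59.] [ 72.  68. -72. 112.  97.  18.  64.] 115
23.030760021629803 ('s', 125, -25, 
[... 355 characters left out ...]
 [ 41.  40. -65. 133. -77.   2.  46.] [-63.  57.  46. 111. 100.   8. -76.] 80
37.360911168834804 ('s', 130, -5, 0.5) [ 41.  40. -65. 133. -77.   2.  46.] [-59.  52.  45. 109. -77.   1. 123.] 51
37.3609372087085 ('s', 130, -5, 0.46) [ 41.  40. -65. 133. -77.   2.  46.] [-59.  52.  45. 109. -77.   1. 123.] 42
40.15071771385114 ('s', 140, -25, 0.46) [ 49.  51. -72. 133. -77.   1.  54.] [-59.  53.  45. 108.  -1.   7.  31.] 11
40.15071771385114 ('s', 140, -25, 0.5) [ 49.  51. -72. 133. -77.   1.  54.] [-58.  53.  44. 108.   2.   7.  29.] 11
40.15071771385114 ('s', 140, -5, 0.46) [ 49.  51. -72. 133. -77.   1.  54.] [-49.  46.  33. 110. -77.   1. 131.] 33
real	0m57.141s
user	3m41.499s
sys	0m0.199s
```

```bash
cat > go.py <<'E'
from h import *
import sim
def grasp(mu_foot,az,sl,s,al,back=.003,z0=.028):
    a=np.array([np.cos(np.radians(az))*np.cos(np.radians(sl)),np.sin(np.radians(az))*np.cos(np.radians(sl)),-np.sin(np.radians(sl))])
    M=sim.pick(az,sl,al); return np.array([*mu_foot,z0])+s*a-back*M[:,2],M
def chain(way):
    s=monitor.get_state(); p,Rm=s["position"],s["eef_rot"]
    for q,M in way:
        d=np.linalg.norm(np.array(q)-p)/.0417; w=np.degrees(R.from_matrix(Rm.T@M).magnitude())/7.16
        print(delta(p,Rm,q,M),"rows %.1f %.1f"%(d,w)); p,Rm=np.array(q),M
E
python3 - <<'E'
from go import *
e=np.array([-.341,-.940]); foot=np.array([.4482,-.2194])-.078*e
p,M=grasp(foot,-109.9,3,.075,130); print(foot,p,M.round(3).tolist())
chain([(p+[0,0,.1],M),(p,M)])
E
```

```text
[ 0.474798 -0.14608 ] [ 0.4486081  -0.21842879  0.02626886] [[0.249, 0.94, 0.232], [0.688, -0.34, 0.641], [0.682, 0.0, -0.731]]
[-0.131, 0.025, 0.165, 0.013, 0.536, -0.03] rows 2.5 2.2
[-0.136, 0.0, 0.146, 0.0, 0.0, 0.0] rows 2.4 0.0
```

Request:
arm_command:
  steps:
    - [[-0.065, 0.012, 0.08, 0, 0.27, -0.015], [-0.131, 0.025, 0.165, 0.013, 0.536, -0.03], [-0.131, 0.025, 0.165, 0.013, 0.536, -0.03], [-0.131, 0.025, 0.165, 0.013, 0.536, -0.03], [-0.131, 0.025, 0.165, 0.013, 0.536, -0.03]]

```text
time: 2.93
position: [0.4522, -0.2116, 0.1271]
eef_rot: [[0.24, 0.945, 0.224], [0.689, -0.328, 0.646], [0.684, -0.001, -0.73]]
ft_force: [0.4, -0.8, 1.6]
opening: 0.997
grasp_force: 0.0
```

Run:
```python
from go import *
log(); s=monitor.get_state(); print(s['joints'].round(0),s['position'])
e=np.array([-.341,-.940]); foot=np.array([.4482,-.2194])-.078*e
p,M=grasp(foot,-109.9,3,.075,130)
chain([(p,M)])
c,d=eyes.capture("wrist"); cv2.imwrite("pics/w1.png",c[:,:,::-1])
```

```text
[ 37.  42.  13. 107. -50.  69.  64.] [ 0.45223089 -0.21163825  0.12714953]
[-0.149, -0.002, 0.137, -0.018, -0.004, 0.017] rows 2.4 0.1
```

View pics/w1.png

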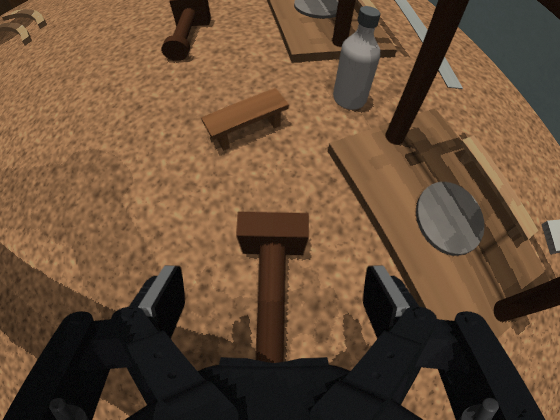

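The tall post lies centred between the pads (shaft at about (272,290)) and the plank of the high bay is clear to the right. I'll go down and grip.

Request:
arm_command:
  steps:
    - [[-0.05, 0, 0.045, 0, 0, 0], [-0.1, -0.002, 0.09, -0.01, 0, 0.01], [-0.13, -0.002, 0.12, -0.018, 0, 0.017], [-0.149, -0.002, 0.137, -0.018, -0.004, 0.017], [-0.149, -0.002, 0.137, -0.018, -0.004, 0.017], [-0.149, -0.002, 0.137, -0.018, -0.004, 0.017]]

```text
time: 3.48
position: [0.4506, -0.2196, 0.0293]
eef_rot: [[0.244, 0.941, 0.237], [0.69, -0.34, 0.639], [0.681, 0.008, -0.732]]
ft_force: [-0.8, 0.4, 0.3]
opening: 1.002
grasp_force: 0.0
```

Request:
arm_command:
  steps:
    - [[0, 0, 0, 0, 0, 0], [0, 0, 0, 0, 0, 0], [0, 0, 0, 0, 0, 0], [0, 0, 0, 0, 0, 0], [0, 0, 0, 0, 0, 0], [0, 0, 0, 0, 0, 0], [0, 0, 0, 0, 0, 0], [0, 0, 0, 0, 0, 0]]
  grip: -1
  grip_force: 50

```text
time: 4.15
position: [0.449, -0.2205, 0.0277]
eef_rot: [[0.247, 0.94, 0.237], [0.688, -0.342, 0.64], [0.682, 0.005, -0.731]]
ft_force: [-0.9, -1.6, 5.5]
opening: 0.187
grasp_force: 47.9
```

Run:
```python
from go import *
log(); s=monitor.get_state(); print(s['joints'].round(0),s['position'],s['eef_rot'].round(3),s['opening'],s['grasp_force'],s['ft_force'])
# plan the hold path from measured pose
import sim; from sim import upright
V=np.array; AL=130; PH=35
M=s['eef_rot']; U=upright(PH,AL); p=s['position']
f=lambda t:M@R.from_rotvec(t*R.from_matrix(M.T@U).as_rotvec()).as_matrix()
way=[(p+[0,0,.12],M),(V([.475,-.215,.155]),f(.25)),(V([.49,-.21,.16]),f(.5)),(V([.51,-.205,.145]),f(.75)),(V([.53,-.20,.125]),U),(V([.645,-.196,.115]),U)]
chain(way); q=s['joints']
for w in way: q,e,j=sim.run(q,[w],8); print(q.round(0),round(e,2),round(j,1))
```

```text
[ 39.  52.  11. 108. -55.  61.  73.] [ 0.44903657 -0.22053263  0.02773848] [[ 0.247  0.94   0.237]
 [ 0.688 -0.342  0.64 ]
 [ 0.682  0.005 -0.731]] 0.18727393170599266 47.92294442653656 [-0.91431053 -1.59169956  5.49433263]
[0.164, 0.001, -0.175, 0.0, 0.0, 0.0] rows 2.9 0.0
[0.03, 0.045, 0.009, -0.076, -0.288, -1.265] rows 0.7 5.4
[0.002, 0.033, 0.006, -0.076, -0.288, -1.265] rows 0.4 5.4
[-0.023, 0.009, 0.045, -0.076, -0.288, -1.265] rows 0.6 5.4
[-0.011, -0.011, 0.055, -0.076, -0.288, -1.265] rows 0.7 5.4
[-0.109, -0.125, 0.161, 0.0, 0.0, 0.0] rows 2.8 0.0
[ 37.  40.  14. 106. -49.  71.  62.] 0.0 1.5
[ 38.  35.   6. 108. -47.  58.  93.] 0.0 4.1
[ 44.  32.  -5. 114. -51.  44. 132.] 0.0 5.3
[ 69.  40. -42. 119. -41.  21. 162.] 0.01 11.3
[ 80.  57. -63. 120.   4.   9. 162.] 0.0 5.7
[ 68.  59. -59. 107.   2.  11. 159.] 0.0 1.8
```

Request:
arm_command:
  steps:
    - [[0.02, 0, -0.022, 0, 0, 0], [0.06, 0, -0.064, 0, 0, 0], [0.11, 0, -0.117, 0, 0, 0], [0.164, 0, -0.175, 0, 0, 0], [0.164, 0, -0.175, 0, 0, 0], [0.164, 0, -0.175, 0, 0, 0]]

```text
time: 4.65
position: [0.4492, -0.2209, 0.1479]
eef_rot: [[0.246, 0.94, 0.238], [0.692, -0.342, 0.636], [0.679, 0.008, -0.734]]
ft_force: [0.0, 0.8, -2.8]
opening: 0.185
grasp_force: 49.1
```

```bash
cat > tp.py <<'E'
from go import *
from sim import upright
V=np.array
def turn(n,pre,al,ph,mid=None):
    s=monitor.get_state(); M=s['eef_rot']; U=upright(ph,al); p=s['position']; q=s['joints']
    rv=R.from_matrix(M.T@U).as_rotvec(); way=[]
    for k in range(1,n+1):
        t=k/n; pp=p+t*(V(pre)-p)
        if mid is not None: pp=pp+4*t*(1-t)*V(mid)
        way.append((pp,M@R.from_rotvec(t*rv).as_matrix()))
    print(s['time'],p,s['opening'],s['grasp_force']); chain(way)
    for w in way: q,e,j=sim.run(q,[w],6); print(q.round(0),round(e,2),round(j,1),w[0].round(3))
E
python3 -c "
from tp import *
turn(6,[.53,-.20,.125],130,35,[0,0,.01])"
```

```text
4.65 [ 0.44920285 -0.22085297  0.14789891] 0.18489493559913614 49.146140813827515
[0.014, 0.023, 0.008, -0.052, -0.19, -0.842] rows 0.3 3.6
[0.001, 0.025, 0.012, -0.052, -0.19, -0.842] rows 0.3 3.6
[-0.01, 0.021, 0.016, -0.052, -0.19, -0.842] rows 0.3 3.6
[-0.016, 0.012, 0.022, -0.052, -0.19, -0.842] rows 0.4 3.6
[-0.015, 0.002, 0.027, -0.052, -0.19, -0.842] rows 0.4 3.6
[-0.009, -0.006, 0.032, -0.052, -0.19, -0.842] rows 0.4 3.6
[ 37.  37.   9. 108. -47.  62.  83.] 0.0 3.6 [ 0.463 -0.217  0.15 ]
[ 40.  34.   3. 111. -48.  52. 106.] 0.0 4.1 [ 0.476 -0.214  0.149]
[ 44.  33.  -6. 115. -52.  42. 134.] 0.0 4.8 [ 0.49  -0.21   0.146]
[ 56.  35. -23. 118. -55.  31. 162.] 0.01 7.0 [ 0.503 -0.207  0.142]
[ 75.  47. -53. 120. -26.  13. 162.] 0.01 8.7 [ 0.517 -0.203  0.134]
[ 80.  57. -63. 120.   4.   9. 162.] 0.0 5.0 [ 0.53  -0.2    0.125]
```

Run:
```python
from tp import *
s=monitor.get_state(); M=s['eef_rot']; U=upright(35,130); f0=U.T@V([0,0,1]); rv=R.from_matrix(M.T@U).as_rotvec()
for t in np.linspace(0,1,7):
    a=M@R.from_rotvec(t*rv).as_matrix()@f0; g=s['position']+t*(V([.53,-.2,.125])-s['position'])+V([0,0,.04*t*(1-t)])
    print((g-.075*a).round(3),(g+.095*a).round(3))
```

```text
[ 0.475 -0.15   0.152] [ 0.417 -0.31   0.143]
[ 0.466 -0.143  0.142] [ 0.458 -0.312  0.159]
[ 0.462 -0.144  0.125] [ 0.494 -0.302  0.18 ]
[ 0.465 -0.154  0.104] [ 0.521 -0.282  0.2  ]
[ 0.477 -0.169  0.082] [ 0.536 -0.255  0.217]
[ 0.5   -0.186  0.064] [ 0.538 -0.226  0.224]
[ 0.53 -0.2   0.05] [ 0.53 -0.2   0.22]
```

Request:
arm_command:
  steps:
    - [[0.003, 0.006, 0.002, -0.013, -0.05, -0.21], [0.007, 0.012, 0.004, -0.026, -0.1, -0.42], [0.01, 0.018, 0.006, -0.04, -0.145, -0.63], [0.014, 0.023, 0.008, -0.052, -0.19, -0.842], [0.014, 0.023, 0.008, -0.052, -0.19, -0.842]]

```text
time: 5.07
position: [0.4617, -0.2145, 0.1475]
eef_rot: [[-0.154, 0.955, 0.255], [0.829, -0.015, 0.56], [0.538, 0.298, -0.789]]
ft_force: [0.2, 0.8, -1.4]
opening: 0.191
grasp_force: 48.9
```

Request:
arm_command:
  steps:
    - [[0, 0.006, 0.003, -0.013, -0.05, -0.21], [0, 0.012, 0.006, -0.026, -0.1, -0.42], [0, 0.019, 0.009, -0.04, -0.145, -0.63], [0.001, 0.025, 0.012, -0.052, -0.19, -0.842], [0.001, 0.025, 0.012, -0.052, -0.19, -0.842]]

```text
time: 5.48
position: [0.4746, -0.2115, 0.1468]
eef_rot: [[-0.515, 0.798, 0.313], [0.81, 0.334, 0.481], [0.279, 0.502, -0.819]]
ft_force: [0.3, 1.5, -1.3]
opening: 0.187
grasp_force: 48.4
```

Request:
arm_command:
  steps:
    - [[-0.002, 0.005, 0.004, -0.013, -0.05, -0.21], [-0.005, 0.01, 0.008, -0.026, -0.1, -0.42], [-0.007, 0.016, 0.012, -0.04, -0.145, -0.63], [-0.01, 0.021, 0.016, -0.052, -0.19, -0.842], [-0.01, 0.021, 0.016, -0.052, -0.19, -0.842]]

```text
time: 5.9
position: [0.4878, -0.2089, 0.144]
eef_rot: [[-0.769, 0.502, 0.396], [0.638, 0.645, 0.421], [-0.044, 0.577, -0.816]]
ft_force: [0.1, 0.1, -0.7]
opening: 0.19
grasp_force: 47.8
```

```bash
python3 -c "
from tp import *
print(monitor.get_state()['joints'].round(1))
turn(3,[.53,-.20,.125],130,35,[0,0,.005])"
```

```text
[ 44.3  33.4  -5.5 114.8 -52.   42.6 133.5]
5.9 [ 0.48775531 -0.20890077  0.14399085] 0.1900530903855742 47.77340769767761
[-0.018, 0.016, 0.017, -0.049, -0.193, -0.848] rows 0.3 3.7
[-0.018, 0.002, 0.026, -0.049, -0.193, -0.848] rows 0.4 3.7
[-0.008, -0.008, 0.034, -0.049, -0.193, -0.848] rows 0.4 3.7
[ 55.  35. -21. 118. -55.  32. 162.] 0.0 6.4 [ 0.502 -0.206  0.142]
[ 75.  47. -53. 120. -26.  13. 162.] 0.01 9.0 [ 0.516 -0.203  0.136]
[ 80.  57. -63. 120.   4.   9. 162.] 0.0 5.1 [ 0.53  -0.2    0.125]
```

Request:
arm_command:
  steps:
    - [[-0.003, 0.003, 0.003, -0.008, -0.032, -0.14], [-0.006, 0.005, 0.006, -0.016, -0.064, -0.28], [-0.009, 0.008, 0.009, -0.024, -0.096, -0.42], [-0.012, 0.011, 0.011, -0.032, -0.128, -0.56], [-0.015, 0.013, 0.014, -0.041, -0.16, -0.7], [-0.018, 0.016, 0.017, -0.049, -0.193, -0.848], [-0.018, 0.016, 0.017, -0.049, -0.193, -0.848]]

```text
time: 6.48
position: [0.5023, -0.2069, 0.1423]
eef_rot: [[-0.863, 0.123, 0.49], [0.343, 0.854, 0.39], [-0.37, 0.505, -0.78]]
ft_force: [0.1, -0.3, -2.1]
opening: 0.188
grasp_force: 47.4
```

Request:
arm_command:
  steps:
    - [[-0.003, 0, 0.004, -0.007, -0.028, -0.121], [-0.005, 0, 0.007, -0.014, -0.055, -0.242], [-0.008, 0, 0.011, -0.021, -0.083, -0.363], [-0.01, 0.001, 0.015, -0.028, -0.11, -0.485], [-0.013, 0.001, 0.019, -0.035, -0.138, -0.606], [-0.015, 0.002, 0.022, -0.042, -0.165, -0.727], [-0.018, 0.002, 0.026, -0.049, -0.193, -0.848], [-0.018, 0.002, 0.026, -0.049, -0.193, -0.848]]

```text
time: 7.15
position: [0.5164, -0.2045, 0.1349]
eef_rot: [[-0.779, -0.261, 0.571], [-0.016, 0.917, 0.397], [-0.627, 0.3, -0.719]]
ft_force: [-0.4, -0.6, -2.0]
opening: 0.185
grasp_force: 47.4
```

```bash
python3 -c "
from tp import *
print(monitor.get_state()['joints'].round(1))
turn(1,[.53,-.20,.125],130,35)"
```

```text
[ 74.8  46.8 -53.  119.6 -26.2  13.6 161.7]
7.15 [ 0.51639029 -0.20449353  0.13490373] 0.1852796711526776 47.42504417896271
[-0.009, -0.005, 0.033, -0.048, -0.194, -0.856] rows 0.4 3.7
[ 80.  57. -63. 120.   4.   9. 162.] 0.0 5.1 [ 0.53  -0.2    0.125]
```

Request:
arm_command:
  steps:
    - [[-0.001, 0, 0.005, -0.007, -0.028, -0.122], [-0.002, -0.001, 0.009, -0.014, -0.055, -0.245], [-0.004, -0.002, 0.014, -0.021, -0.083, -0.367], [-0.005, -0.003, 0.019, -0.028, -0.11, -0.49], [-0.006, -0.003, 0.024, -0.035, -0.138, -0.61], [-0.008, -0.004, 0.028, -0.042, -0.166, -0.734], [-0.009, -0.005, 0.033, -0.048, -0.194, -0.856], [-0.009, -0.005, 0.033, -0.048, -0.194, -0.856]]

```text
time: 7.82
position: [0.5301, -0.1998, 0.1247]
eef_rot: [[-0.527, -0.576, 0.625], [-0.371, 0.818, 0.44], [-0.764, -0.0, -0.645]]
ft_force: [-0.2, -0.3, -3.2]
opening: 0.189
grasp_force: 47.6
```

Run:
```python
from tp import *
s=monitor.get_state(); print(s['time'],s['joints'].round(1),s['position'],s['eef_rot'].round(3).tolist())
for n in("side","top"):
    c,d=eyes.capture(n); np.savez(f"pics/{n}1.npz",p=c,d=d); W=world(d,eyes.camera_info(n))
    m=(np.linalg.norm(W[...,:2]-s['position'][:2],axis=-1)<.06)&(W[...,2]>.02)&(c.astype(int).sum(-1)<260)
    # keep reddish-brown wood
    ci=c.astype(int); m&=(ci[...,0]-ci[...,2]>12)
    w=W[m]; print(n,m.sum())
    for a in np.arange(.02,.24,.015):
        k=(w[:,2]>=a)&(w[:,2]<a+.015)
        if k.sum()>3: print("  z %.3f x %.3f..%.3f y %.3f..%.3f n%d"%(a,w[k,0].min(),w[k,0].max(),w[k,1].min(),w[k,1].max(),k.sum()))
c=np.load("pics/side1.npz")['p']; cv2.imwrite("pics/s1.png",cv2.resize(c[100:340,140:440],None,fx=2.4,fy=2.4)[:,:,::-1])
```

```text
7.8167 [ 80.   56.8 -63.1 119.8   3.6   8.8 162. ] [ 0.53012509 -0.19978047  0.12472673] [[-0.527, -0.576, 0.625], [-0.371, 0.818, 0.44], [-0.764, -0.0, -0.645]]
side 793
  z 0.050 x 0.496..0.571 y -0.239..-0.192 n117
  z 0.065 x 0.496..0.572 y -0.238..-0.172 n264
  z 0.080 x 0.522..0.542 y -0.211..-0.195 n40
  z 0.095 x 0.524..0.542 y -0.211..-0.203 n32
  z 0.110 x 0.530..0.542 y -0.210..-0.202 n15
  z 0.125 x 0.541..0.542 y -0.208..-0.204 n5
  z 0.140 x 0.523..0.542 y -0.211..-0.200 n33
  z 0.155 x 0.522..0.543 y -0.211..-0.201 n42
  z 0.170 x 0.506..0.542 y -0.242..-0.201 n41
  z 0.185 x 0.521..0.543 y -0.213..-0.198 n44
  z 0.200 x 0.513..0.548 y -0.220..-0.204 n36
  z 0.215 x 0.512..0.551 y -0.219..-0.179 n123
top 588
  z 0.050 x 0.498..0.538 y -0.227..-0.159 n24
  z 0.065 x 0.496..0.570 y -0.229..-0.159 n250
  z 0.080 x 0.525..0.539 y -0.192..-0.186 n7
  z 0.095 x 0.525..0.536 y -0.190..-0.186 n4
  z 0.110 x 0.529..0.538 y -0.187..-0.186 n5
  z 0.125 x 0.524..0.532 y -0.200..-0.186 n4
  z 0.140 x 0.473..0.540 y -0.232..-0.186 n17
  z 0.155 x 0.496..0.531 y -0.245..-0.186 n16
  z 0.170 x 0.476..0.525 y -0.259..-0.185 n10
  z 0.200 x 0.514..0.536 y -0.201..-0.176 n11
  z 0.215 x 0.513..0.553 y -0.215..-0.177 n235
```

View pics/s1.png

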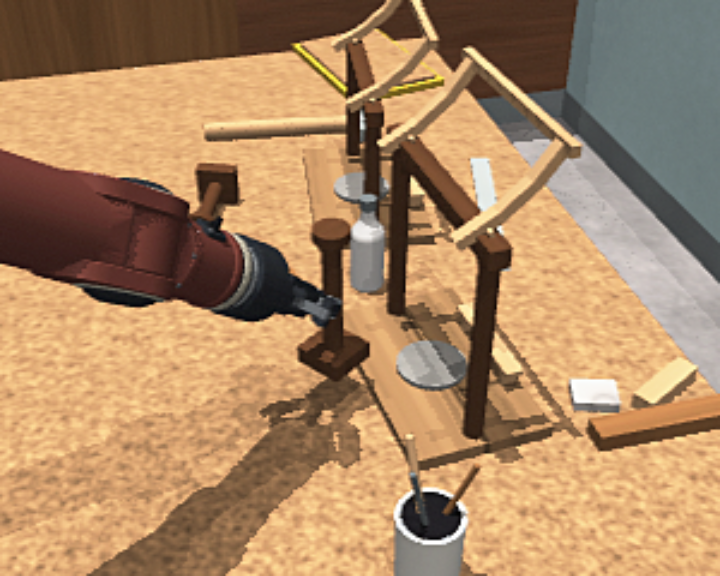

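The side view shows the tall post hanging upright in the gripper (foot at (335,350) in the crop), in front of the high bay and clear of the frame. I'll move it in over the footing.

```bash
python3 -c "
from tp import *
turn(2,[.645,-.1995,.112],130,35)"
```

```text
7.9167 [ 0.53060373 -0.19926401  0.1261396 ] 0.1878239987173783 47.64455795288086
[-0.049, -0.066, 0.081, 0.001, -0.002, 0.003] rows 1.4 0.0
[-0.049, -0.066, 0.081, 0.001, -0.002, 0.003] rows 1.4 0.0
[ 74.  58. -61. 113.   3.  10. 161.] 0.0 1.1 [ 0.588 -0.199  0.119]
[ 68.  60. -58. 106.   2.  12. 160.] 0.0 1.2 [ 0.645 -0.2    0.112]
```

Request:
arm_command:
  steps:
    - [[-0.014, -0.019, 0.023, 0, 0, 0], [-0.028, -0.038, 0.046, 0, 0, 0], [-0.042, -0.057, 0.069, 0, 0, 0], [-0.056, -0.076, 0.093, 0, 0, 0], [-0.07, -0.095, 0.116, 0, 0, 0], [-0.084, -0.114, 0.139, 0, 0, 0], [-0.098, -0.132, 0.162, 0.001, -0.004, 0.006], [-0.098, -0.132, 0.162, 0.001, -0.004, 0.006]]

```text
time: 8.58
position: [0.6485, -0.1985, 0.1143]
eef_rot: [[-0.521, -0.574, 0.631], [-0.371, 0.819, 0.439], [-0.768, -0.005, -0.64]]
ft_force: [-0.5, 0.7, -1.4]
opening: 0.188
grasp_force: 47.6
```

```bash
cat > meas.py <<'E'
from tp import *
def post(fz,cz,c0,nm):
    s=monitor.get_state()
    for n in("side","top"):
        c,d=eyes.capture(n); np.savez(f"pics/{n}{nm}.npz",p=c,d=d); W=world(d,eyes.camera_info(n)); ci=c.astype(int)
        near=np.linalg.norm(W[...,:2]-V(c0),axis=-1)<.06
        br=(ci.sum(-1)<260)&(ci[...,0]-ci[...,2]>12)
        for k,(a,b) in dict(foot=fz,collar=cz).items():
            w=W[near&br&(W[...,2]>a)&(W[...,2]<b)]
            if len(w)>5: print(n,k,len(w),"x",w[:,0].min().round(4),w[:,0].max().round(4),"y",w[:,1].min().round(4),w[:,1].max().round(4),"mid",(w.min(0)+w.max(0)).round(4)[:2]/2,"z",w[:,2].max().round(4))
        gr=near&(W[...,2]>.012)&(W[...,2]<.03)&(np.ptp(ci,axis=-1)<25)&(ci.sum(-1)>150); w=W[gr]
        if len(w)>5: print(n,"stone",len(w),"x",w[:,0].min().round(4),w[:,0].max().round(4),"y",w[:,1].min().round(4),w[:,1].max().round(4))
    return s
E
python3 - <<'E'
from meas import *
s=post((.03,.075),(.18,.225),(.647,-.197),"2"); print(s['position'],s['eef_rot'][2],s['ft_force'])
c=np.load("pics/side2.npz")['p']; cv2.imwrite("pics/s2.png",cv2.resize(c[130:310,230:400],None,fx=3.3,fy=3.3)[:,:,::-1])
E
```

```text
side foot 370 x 0.6142 0.6885 y -0.2373 -0.1654 mid [ 0.65135 -0.20135] z 0.0749
side collar 148 x 0.6281 0.6574 y -0.2207 -0.1762 mid [ 0.6427  -0.19845] z 0.2126
side stone 301 x 0.6076 0.6875 y -0.242 -0.1724
top foot 274 x 0.614 0.6864 y -0.2343 -0.157 mid [ 0.6502  -0.19565] z 0.0738
top collar 96 x 0.6288 0.6464 y -0.2139 -0.1764 mid [ 0.6376  -0.19515] z 0.2144
top stone 89 x 0.6094 0.6565 y -0.2021 -0.158
[ 0.64851723 -0.19847554  0.11432805] [-0.76848849 -0.00534395 -0.6398413 ] [-0.52653081  0.73304546 -1.36484253]
```

View pics/s2.png

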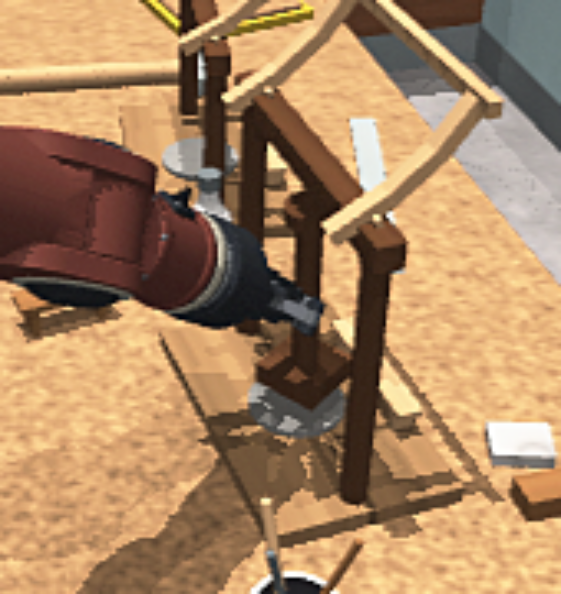

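The crop shows the foot (300,375) hanging just above the stone (297,405), with the post upright and under the beam. It is about 3 mm too far back.

```bash
python3 -c "
from tp import *
s=monitor.get_state();p=s['position'];print(p,s['ft_force'])
turn(1,[.6455,-.1990,.104],130,35)"
```

```text
[ 0.64549213 -0.19830974  0.1133097 ] [-0.35186018  0.19997379 -1.78363975]
8.6833 [ 0.64549213 -0.19830974  0.1133097 ] 0.1859623784606591 47.71281659603119
[0.015, -0.001, 0.011, -0.0, 0.003, 0.009] rows 0.2 0.0
[ 67.  60. -58. 107.   3.  11. 160.] 0.0 0.1 [ 0.646 -0.199  0.104]
```

Request:
arm_command:
  steps:
    - [[0.004, 0, 0.002, 0, 0, 0], [0.008, -0.001, 0.005, 0, 0, 0.005], [0.012, -0.001, 0.008, 0, 0.003, 0.009], [0.015, -0.001, 0.01, 0, 0.003, 0.009], [0.015, -0.001, 0.01, 0, 0.003, 0.009], [0.015, -0.001, 0.01, 0, 0.003, 0.009]]

```text
time: 9.18
position: [0.645, -0.2003, 0.1044]
eef_rot: [[-0.525, -0.573, 0.629], [-0.369, 0.82, 0.438], [-0.767, -0.002, -0.642]]
ft_force: [1.5, 0.5, -2.2]
opening: 0.188
grasp_force: 47.7
```

Run:
```python
from meas import *
s=post((.025,.06),(.18,.215),(.647,-.197),"3"); print(s['position'],s['eef_rot'].round(3).tolist(),s['ft_force'])
W=world(np.load("pics/side3.npz")['d'],eyes.camera_info("side")); c=np.load("pics/side3.npz")['p'].astype(int)
m=(np.linalg.norm(W[...,:2]-V([.647,-.197]),axis=-1)<.05)&(c.sum(-1)<260)&(c[...,0]-c[...,2]>12)&(W[...,2]<.07)
print("foot z",np.percentile(W[m][:,2],[1,5,95,99]))
```

```text
side foot 361 x 0.6096 0.6866 y -0.239 -0.1687 mid [ 0.6481  -0.20385] z 0.0589
side collar 149 x 0.6266 0.6609 y -0.2214 -0.1804 mid [ 0.64375 -0.2009 ] z 0.2031
side stone 208 x 0.6079 0.6884 y -0.2409 -0.1895
top foot 263 x 0.612 0.6835 y -0.2339 -0.1588 mid [ 0.64775 -0.19635] z 0.0587
top collar 118 x 0.6275 0.6487 y -0.2157 -0.1774 mid [ 0.6381  -0.19655] z 0.2066
top stone 103 x 0.609 0.686 y -0.2026 -0.1574
[ 0.64499632 -0.20030855  0.1043994 ] [[-0.525, -0.573, 0.629], [-0.369, 0.82, 0.438], [-0.767, -0.002, -0.642]] [ 1.46784413  0.47804597 -2.18391164]
foot z [0.01393875 0.01585619 0.06072669 0.06839418]
```

Request:
arm_command:
  steps:
    - [[0.001, 0, 0.001, 0, 0, 0], [0.002, 0, 0.002, 0, 0, 0], [0.003, 0, 0.003, 0, 0, 0], [0.005, 0, 0.004, 0, 0, 0], [0.006, 0, 0.005, 0, 0, 0], [0.006, 0, 0.005, 0, 0, 0]]

```text
time: 9.78
position: [0.6452, -0.2001, 0.1004]
eef_rot: [[-0.525, -0.573, 0.629], [-0.369, 0.819, 0.439], [-0.767, -0.002, -0.642]]
ft_force: [-0.7, 0.2, -1.6]
opening: 0.187
grasp_force: 47.7
```

Request:
arm_command:
  steps:
    - [[0.001, 0, 0.001, 0, 0, 0], [0.002, 0, 0.001, 0, 0, 0], [0.002, 0, 0.001, 0, 0, 0]]

```text
time: 10.03
position: [0.645, -0.2003, 0.0995]
eef_rot: [[-0.525, -0.573, 0.629], [-0.369, 0.819, 0.438], [-0.767, -0.002, -0.642]]
ft_force: [-0.6, 0.1, -1.8]
opening: 0.187
grasp_force: 47.7
```

Request:
arm_command:
  steps:
    - [[0.001, 0, 0.001, 0, 0, 0], [0.002, 0, 0.002, 0, 0, 0], [0.003, 0, 0.0025, 0, 0, 0], [0.003, 0, 0.0025, 0, 0, 0]]

```text
time: 10.37
position: [0.645, -0.2003, 0.0975]
eef_rot: [[-0.525, -0.573, 0.629], [-0.369, 0.819, 0.438], [-0.767, -0.002, -0.642]]
ft_force: [0.3, -1.2, -2.3]
opening: 0.186
grasp_force: 47.7
```

Request:
arm_command:
  steps:
    - [[0.001, 0, 0.001, 0, 0, 0], [0.0015, 0, 0.001, 0, 0, 0], [0.0015, 0, 0.001, 0, 0, 0]]

```text
time: 10.62
position: [0.645, -0.2004, 0.0967]
eef_rot: [[-0.525, -0.573, 0.629], [-0.369, 0.819, 0.438], [-0.767, -0.002, -0.641]]
ft_force: [0.7, -0.1, -1.0]
opening: 0.191
grasp_force: 47.7
```

Request:
arm_command:
  steps:
    - [[0.001, 0, 0.001, 0, 0, 0], [0.0015, 0, 0.0015, 0, 0, 0], [0.0015, 0, 0.0015, 0, 0, 0]]

```text
time: 10.87
position: [0.6454, -0.2003, 0.0961]
eef_rot: [[-0.524, -0.573, 0.63], [-0.369, 0.82, 0.438], [-0.768, -0.003, -0.641]]
ft_force: [0.1, 0.5, -1.3]
opening: 0.188
grasp_force: 47.7
```

Request:
arm_command:
  steps:
    - [[0.001, 0, 0.001, 0, 0, 0], [0.0015, 0, 0.0015, 0, 0, 0], [0.0015, 0, 0.0015, 0, 0, 0]]

```text
time: 11.12
position: [0.646, -0.2002, 0.0958]
eef_rot: [[-0.523, -0.573, 0.631], [-0.369, 0.82, 0.438], [-0.768, -0.004, -0.64]]
ft_force: [0.5, 0.5, 2.2]
opening: 0.188
grasp_force: 47.8
```

Request:
arm_command:
  steps:
    - [[0, 0, 0, 0, 0, 0], [0, 0, 0, 0, 0, 0], [0, 0, 0, 0, 0, 0], [0, 0, 0, 0, 0, 0]]
  grip: -0.4
  grip_force: 20

```text
time: 11.45
position: [0.6449, -0.2003, 0.0944]
eef_rot: [[-0.525, -0.573, 0.629], [-0.369, 0.819, 0.438], [-0.767, -0.002, -0.642]]
ft_force: [-0.1, -0.3, -0.4]
opening: 0.302
grasp_force: 0.0
```

Request:
arm_command:
  steps:
    - [[0, 0, 0, 0, 0, 0], [0, 0, 0, 0, 0, 0], [0, 0, 0, 0, 0, 0], [0, 0, 0, 0, 0, 0], [0, 0, 0, 0, 0, 0], [0, 0, 0, 0, 0, 0]]
  grip: 0.8

```text
time: 11.95
position: [0.6451, -0.2003, 0.0947]
eef_rot: [[-0.525, -0.573, 0.63], [-0.369, 0.819, 0.438], [-0.767, -0.002, -0.641]]
ft_force: [-0.0, 0.4, 0.4]
opening: 0.901
grasp_force: 0.0
```

Run:
```python
from meas import *
s=post((.025,.05),(.18,.205),(.647,-.197),"4"); print(s['position'],s['joints'].round(0),s['opening'],s['ft_force'])
s=monitor.get_state(); p,M=s['position'],s['eef_rot']
b=p+[-.09,-.02,.03]
chain([(b,M)])
```

```text
side foot 305 x 0.6108 0.6881 y -0.241 -0.1699 mid [ 0.6495  -0.20545] z 0.05
side collar 144 x 0.6285 0.6642 y -0.2218 -0.1801 mid [ 0.6464 -0.201 ] z 0.1938
side stone 150 x 0.6065 0.6883 y -0.2419 -0.1849
top foot 281 x 0.62 0.6851 y -0.2343 -0.1583 mid [ 0.65255 -0.19625] z 0.0486
top collar 124 x 0.6296 0.6513 y -0.2174 -0.1774 mid [ 0.6404  -0.19745] z 0.1957
top stone 126 x 0.6147 0.6857 y -0.2357 -0.1578
[ 0.64514975 -0.20027766  0.09466493] [ 67.  61. -58. 107.   4.  10. 160.] 0.9006729657039774 [-0.02210749  0.37929164  0.40612518]
[0.063, 0.07, -0.169, 0.0, 0.0, 0.0] rows 2.3 0.0
```

Request:
arm_command:
  steps:
    - [[0, 0, -0.02, 0, 0, 0], [0, 0, -0.06, 0, 0, 0], [0, 0, -0.11, 0, 0, 0], [0, 0, -0.17, 0, 0, 0], [0, 0, -0.22, 0, 0, 0], [0, 0, -0.22, 0, 0, 0], [0, 0, -0.22, 0, 0, 0]]

```text
time: 12.63
position: [0.5754, -0.2504, 0.1661]
eef_rot: [[-0.525, -0.571, 0.631], [-0.369, 0.821, 0.435], [-0.767, -0.004, -0.642]]
ft_force: [0.4, 0.0, -0.5]
opening: 0.898
grasp_force: 0.0
```

```bash
cat > st5.py <<'E'
from st1 import *
# short post: global pick solutions over nullspace, then hold path
e=V([-.380,-.925]); FOOT=V([.4546,.2064])-.050*e; PS=V([*(FOOT+.06*e),.026]); AZ,SL=-112.3,5
def tr(a):
    al,ph,sgn,seed,mx,mz=a
    rng=np.random.default_rng(seed); M=pick(AZ,SL,al,sgn)
    q0=rng.uniform(LIM[:,0],LIM[:,1])*.7+.3*V([0,50,0,105,20,45,0]); 
    for _ in range(2): 
        q0,e1,e2=step(q0,PS,M)
    if e1+e2>.5 or q0[1]<0: return None
    h=hold(q0,al,ph,PS,AZ,SL,[.55,.195,.12],[.670,.199,.085],[mx,.19,mz],sgn,n=8)
    return (h[1],a,q0.round(0),h[0].round(0),round(h[2]))
if __name__=="__main__":
    J=[(al,ph,sg,s,mx,.16) for al in(100,110,120,130) for ph in(-40,-25,-8,10,25) for sg in(1,-1) for s in range(3) for mx in(.47,)]
    with Pool() as P: o=[x for x in P.map(tr,J,chunksize=1) if x]
    o.sort(key=lambda x:x[0]); print(len(o))
    for x in o[:14]: print(*x)
E
time python3 st5.py
```

```text
105
0.0016692564092157956 (100, -40, 1, 0, 0.47, 0.16) [  22.   60.  -70.  126.   83.   45. -122.] [-27.  68. -29. 101. 105. 103. -70.] 5
0.0016692564092157956 (100, -25, 1, 0, 0.47, 0.16) [  22.   60.  -70.  126.   83.   45. -122.] [-25.  66. -26. 113. 119.  99. -76.] 5
0.0016705682553163534 (100, -40, -1, 0, 0.47, 0.16) [ 24.  65. -76. 126.  84.  52.  57.] [-27.  68. -29. 101. 105. 103. 110.] 5
0.0016705682553163534 (100, -25, -1, 0, 0.47, 0.16) [ 24.  65. -76. 126.  84.  52.  57.] [-25.  66. -26. 113. 119.  99. 104.] 5
0.00286661549154697 (100, -40, 1, 2, 0.47, 0.16) [ -1.  41. -27. 126.  49.   9. -91.] [-36.  64. -13. 101.  98.  90. -74.] 5
0.00286661549154697 (100, -25, 1, 2, 0.47, 0.16) [ -1.  41. -27. 126.  49.   9. -91.] [-35.  63. -11. 114. 114.  87. -83.] 5
0.003289488228365712 (100, -40, -1, 1, 0.47, 0.16) [  0.  41. -29. 126.  54.  10.  85.] [-35.  65. -15. 101.  99.  91. 107.] 5
0.003289488228365712 (100, -25, -1, 1, 0.47, 0.16) [  0.  41. -29. 126.  54.  10.  85.] [-34.  63. -12. 114. 115.  88.  98.] 5
0.00332177893852691 (110, -40, 1, 0, 0.47, 0.16) [  29.   67.  -76.  131.   97.   44. -129.] [-23.  64. -34. 102. 103.  96. -66.] 6
0.00332177893852691 (110, -25, 1, 0, 0.47, 0.16) [  29.   67.  -76.  131.   97.   44. -129.] [-20.  61. -33. 114. 117.  91. -69.] 5
0.0033239239759282574 (110, -40, -1, 0, 0.47, 0.16) [ 27.  60. -68. 131.  98.  34.  49.] [-23.  64. -34. 102. 103.  96. 114.] 6
0.0033239239759282574 (110, -25, -1, 0, 0.47, 0.16) [ 27.  60. -68. 131.  98.  34.  49.] [-20.  61. -33. 114. 117.  91. 111.] 5
0.0033239241437589516 (110, -40, -1, 1, 0.47, 0.16) [ 29.  66. -75. 131.  97.  43.  51.] [-23.  64. -34. 102. 103.  96. 114.] 6
0.0033239241437589516 (110, -25, -1, 1, 0.47, 0.16) [ 29.  66. -75. 131.  97.  43.  51.] [-20.  61. -33. 114. 117.  91. 111.] 5
real	1m3.116s
user	4m4.993s
sys	0m0.198s
```

```bash
cat > st6.py <<'E'
from st5 import *
from sim import D
q0=None
def tr2(a):
    al,ph,sgn,vs,mx,mz,q0=a
    M=pick(AZ,SL,al,sgn); q=q0; E=0;S=0
    way=[(V(p),upright(h,x,sgn2)) for p,h,x,sgn2 in vs]+[(PS+[0,0,.12],M)]
    q,E,S=run(q,way,8)
    h=hold(q,al,ph,PS,AZ,SL,[.55,.195,.12],[.670,.199,.085],[mx,.19,mz],sgn,n=8)
    return (E+h[1],a[:6],q.round(0),h[0].round(0),round(S),round(h[2]),round(E,2))
if __name__=="__main__":
    from h import log,monitor
    log(); q0=monitor.get_state()['joints']; print(q0.round(0))
    J=[]
    for al in(105,110,115):
        for sg in(1,-1):
            for ph in (-25,):
                for v in ([],[((.48,-.1,.25),0,150,1)],[((.48,-.1,.25),-60,150,1)],[((.48,-.1,.25),-40,140,1),((.48,.1,.25),-60,150,1)],[((.48,.05,.25),-90,150,-1)],[((.48,-.1,.25),-30,135,1),((.5,.15,.2),-25,115,1)],[((.48,-.1,.25),30,140,1),((.5,.15,.2),-25,115,-1)],[((.48,-.1,.25),0,125,1),((.52,.19,.18),-25,al,sg)],[((.48,-.1,.25),-30,135,1),((.5,.15,.2),-25,115,1),((.48,.17,.2),-70,125,sg)]):
                    J.append((al,ph,sg,v,.47,.16,q0))
    with Pool() as P: o=P.map(tr2,J,chunksize=1)
    o.sort(key=lambda x:x[0]); 
    for x in o[:8]: print(*x)
E
python3 st6.py
```

```text
[ 80.  56. -65. 108.   4.  20. 160.]
0.10087621382824047 (115, -25, -1, [((0.48, 0.05, 0.25), -90, 150, -1)], 0.47, 0.16) [ 25.  34. -52. 128.  21.   9. 120.] [-18.  59. -35. 113. 115.  87. 115.] 12 70 0.0
0.11075380056342002 (110, -25, -1, [((0.48, 0.05, 0.25), -90, 150, -1)], 0.47, 0.16) [ 20.  32. -49. 126.  22.  15. 117.] [-22.  61. -30. 114. 116.  89. 110.] 12 65 0.0
0.12171527125105973 (115, -25, -1, [], 0.47, 0.16) [ 22.  32. -47. 128.  -1.   9. 143.] [-17.  59. -36. 113. 115.  87. 115.] 11 92 0.0
0.125160527039908 (115, -25, -1, [((0.48, -0.1, 0.25), 0, 150, 1)], 0.47, 0.16) [ 23.  33. -49. 128.   6.   9. 135.] [-17.  59. -36. 113. 115.  87. 115.] 15 84 0.01
0.14873722266834755 (115, -25, -1, [((0.48, -0.1, 0.25), 30, 140, 1), ((0.5, 0.15, 0.2), -25, 115, -1)], 0.47, 0.16) [ 27.  35. -55. 128.  33.  10. 108.] [-18.  59. -35. 113. 115.  87. 115.] 45 57 0.06
0.16068947116468155 (110, -25, -1, [((0.48, -0.1, 0.25), 30, 140, 1), ((0.5, 0.15, 0.2), -25, 115, -1)], 0.47, 0.16) [ 22.  33. -53. 126.  30.  16. 109.] [-22.  61. -30. 114. 116.  89. 110.] 45 57 0.06
0.5507828065593746 (105, -25, 1, [((0.48, -0.1, 0.25), 0, 150, 1)], 0.47, 0.16) [-15.  24.  -1. 124. -40.  24.  -3.] [ -70.   71.   46.  115.  113.   34. -105.] 28 88 0.02
0.7324848269035533 (105, -25, -1, [((0.48, -0.1, 0.25), 30, 140, 1), ((0.5, 0.15, 0.2), -25, 115, -1)], 0.47, 0.16) [ 18.  32. -50. 123.  28.  22. 109.] [-28.  61. -21. 114. 116.  89. 104.] 45 37 0.06
```

```bash
cat > tp2.py <<'E'
from tp import *
e=V([-.380,-.925]); FOOT=V([.4548,.2064])-.0505*e; AZ,SL=-112.3,5
def legs(targets):
    s=monitor.get_state(); p,M,q=s['position'],s['eef_rot'],s['joints']; print(s['time'],q.round(0),p)
    way=[]
    for tp_,tM in targets:
        rv=R.from_matrix(M.T@tM).as_rotvec(); n=int(np.ceil(max(np.abs(np.degrees(rv)).max()/29,np.linalg.norm(tp_-p)/.25,1)))
        way+=[(p+k/n*(tp_-p),M@R.from_rotvec(k/n*rv).as_matrix()) for k in range(1,n+1)]; p,M=tp_,tM
    chain(way)
    for w in way: q,er,j=sim.run(q,[w],8); print(q.round(0),round(er,2),round(j,1),w[0].round(3))
def gs(al,s=.06,back=.003):
    a=V([e[0]*np.cos(np.radians(SL)),e[1]*np.cos(np.radians(SL)),-np.sin(np.radians(SL))]); M=sim.pick(AZ,SL,al,-1)
    return V([*FOOT,.028])+s*a-back*M[:,2],M
E
python3 - <<'E'
from tp2 import *
p,M=gs(106); print(p,M.round(2).tolist())
legs([(V([.48,.05,.25]),upright(-90,150,-1)),(p+[0,0,.12],M),(p,M)])
E
```

```text
[0.45086881 0.196829   0.0255714 ] [[-0.35, -0.93, 0.14], [-0.86, 0.38, 0.33], [-0.36, 0.0, -0.93]]
12.6333 [ 80.  56. -65. 108.   4.  20. 160.] [ 0.57536707 -0.25037242  0.16605536]
[-0.083, 0.2, 0.011, -0.118, 0.814, -0.652] rows 2.6 4.4
[-0.143, 0.161, -0.027, -0.118, 0.814, -0.652] rows 2.6 4.4
[-0.166, 0.111, -0.086, -0.118, 0.814, -0.652] rows 2.6 4.4
[-0.179, 0.029, 0.017, -0.03, -0.839, 0.383] rows 2.2 3.9
[-0.146, 0.062, 0.091, -0.03, -0.839, 0.383] rows 2.2 3.9
[0.086, 0.0, 0.224, 0.0, 0.0, -0.0] rows 2.9 0.0
[ 58.  33. -50. 112.  12.  28. 151.] 0.0 3.5 [ 0.544 -0.15   0.194]
[ 27.  24. -39. 110.  30.  48. 134.] 0.0 4.1 [ 0.512 -0.05   0.222]
[ -1.  29. -37. 103.  41.  78. 125.] 0.0 3.8 [0.48 0.05 0.25]
[  8.  27. -42. 110.  29.  54. 120.] 0.0 3.6 [0.465 0.123 0.198]
[ 17.  31. -47. 124.  22.  20. 115.] 0.0 4.9 [0.451 0.197 0.146]
[ 13.  47. -44. 129.  93.  14.  49.] 0.09 63.0 [0.451 0.197 0.026]
```

Request:
arm_command:
  steps:
    - [[-0.02, 0.05, 0.003, -0.03, 0.2, -0.16], [-0.04, 0.1, 0.006, -0.06, 0.4, -0.33], [-0.06, 0.15, 0.009, -0.09, 0.6, -0.49], [-0.083, 0.2, 0.011, -0.118, 0.814, -0.652], [-0.083, 0.2, 0.011, -0.118, 0.814, -0.652], [-0.083, 0.2, 0.011, -0.118, 0.814, -0.652]]
  grip: 1

```text
time: 13.13
position: [0.5459, -0.1422, 0.1964]
eef_rot: [[-0.492, -0.791, 0.363], [-0.773, 0.589, 0.237], [-0.401, -0.164, -0.901]]
ft_force: [-0.0, -0.7, 0.3]
opening: 0.999
grasp_force: 0.0
```

Request:
arm_command:
  steps:
    - [[-0.035, 0.04, -0.007, -0.03, 0.2, -0.16], [-0.07, 0.08, -0.014, -0.06, 0.4, -0.33], [-0.107, 0.12, -0.02, -0.09, 0.6, -0.49], [-0.143, 0.161, -0.027, -0.118, 0.814, -0.652], [-0.143, 0.161, -0.027, -0.118, 0.814, -0.652], [-0.143, 0.161, -0.027, -0.118, 0.814, -0.652]]

```text
time: 13.63
position: [0.5126, -0.0436, 0.2211]
eef_rot: [[-0.299, -0.945, 0.131], [-0.952, 0.286, -0.108], [0.064, -0.157, -0.986]]
ft_force: [0.9, 0.0, 1.1]
opening: 1.002
grasp_force: 0.0
```

Request:
arm_command:
  steps:
    - [[-0.04, 0.028, -0.02, -0.03, 0.2, -0.16], [-0.083, 0.055, -0.043, -0.06, 0.4, -0.33], [-0.125, 0.083, -0.065, -0.09, 0.6, -0.49], [-0.166, 0.111, -0.086, -0.118, 0.814, -0.652], [-0.166, 0.111, -0.086, -0.118, 0.814, -0.652], [-0.166, 0.111, -0.086, -0.118, 0.814, -0.652]]

```text
time: 14.13
position: [0.4791, 0.053, 0.2468]
eef_rot: [[0.01, -1.0, -0.002], [-0.868, -0.008, -0.497], [0.497, 0.007, -0.868]]
ft_force: [-0.5, -0.3, 0.2]
opening: 0.999
grasp_force: 0.0
```

Run:
```python
from tp2 import *
for al in (106,100,96):
    p,M=gs(al); legs([(p+[0,0,.12],M),(p,M)])
```

```text
14.1333 [ -3.  29. -35. 103.  40.  77. 126.] [0.47910252 0.05297638 0.24677705]
[-0.175, 0.026, 0.016, -0.024, -0.837, 0.391] rows 2.1 3.9
[-0.143, 0.059, 0.088, -0.024, -0.837, 0.391] rows 2.1 3.9
[0.086, 0.0, 0.224, -0.0, 0.0, -0.0] rows 2.9 0.0
[  7.  27. -40. 110.  28.  53. 121.] 0.0 3.5 [0.465 0.125 0.196]
[ 16.  31. -45. 124.  20.  19. 118.] 0.0 4.8 [0.451 0.197 0.146]
[ 13.  47. -44. 129.  93.  14.  50.] 0.1 65.1 [0.451 0.197 0.026]
14.1333 [ -3.  29. -35. 103.  40.  77. 126.] [0.47910252 0.05297638 0.24677705]
[-0.176, 0.026, 0.016, -0.044, -0.738, 0.386] rows 2.1 3.5
[-0.148, 0.058, 0.081, -0.044, -0.738, 0.386] rows 2.1 3.5
[0.062, 0.0, 0.232, -0.0, 0.0, -0.0] rows 2.9 0.0
[  4.  28. -39. 109.  29.  56. 119.] 0.0 3.1 [0.465 0.125 0.196]
[ 10.  30. -42. 121.  22.  26. 113.] 0.0 4.3 [0.451 0.197 0.146]
[ -4.  40. -23. 126.  31.   6. 107.] 0.0 2.7 [0.451 0.197 0.026]
14.1333 [ -3.  29. -35. 103.  40.  77. 126.] [0.47910252 0.05297638 0.24677705]
[-0.176, 0.026, 0.016, -0.057, -0.673, 0.383] rows 2.1 3.3
[-0.151, 0.058, 0.076, -0.057, -0.673, 0.383] rows 2.1 3.3
[0.046, 0.0, 0.236, -0.0, 0.0, -0.0] rows 2.9 0.0
[  3.  28. -38. 108.  30.  58. 118.] 0.0 2.8 [0.465 0.125 0.196]
[  7.  30. -41. 118.  24.  31. 110.] 0.0 3.9 [0.451 0.197 0.146]
[ -5.  40. -23. 124.  34.  12. 102.] 0.0 2.6 [0.451 0.197 0.026]
```

Run:
```python
from tp2 import *
from scipy.spatial.transform import Rotation as R
for al in (102,104):
    p,M=gs(al); print("==",al); U=upright(-25,al,-1)
    Mm=M@R.from_rotvec(.5*R.from_matrix(M.T@U).as_rotvec()).as_matrix()
    legs([(p+[0,0,.12],M),(p,M),(p+[0,0,.12],M),(V([.49,.195,.15]),Mm),(V([.54,.197,.12]),U),(V([.667,.2,.09]),U)])
```

```text
== 102
14.1333 [ -3.  29. -35. 103.  40.  77. 126.] [0.47910252 0.05297638 0.24677705]
[-0.176, 0.026, 0.016, -0.037, -0.771, 0.388] rows 2.1 3.6
[-0.146, 0.059, 0.083, -0.037, -0.771, 0.388] rows 2.1 3.6
[0.07, 0.0, 0.23, -0.0, 0.0, -0.0] rows 2.9 0.0
[-0.07, 0.0, -0.23, 0.0, 0.0, 0.0] rows 2.9 0.0
[-0.014, -0.037, -0.0, 0.407, 0.619, -0.69] rows 0.5 4.2
[-0.0, -0.039, 0.006, 0.407, 0.619, -0.69] rows 0.5 4.2
[-0.008, -0.034, 0.047, 0.407, 0.619, -0.69] rows 0.7 4.2
[-0.013, -0.028, 0.05, 0.407, 0.619, -0.69] rows 0.7 4.2
[-0.011, -0.113, 0.235, 0.0, -0.0, 0.0] rows 3.1 0.0
[  5.  27. -39. 109.  29.  55. 120.] 0.0 3.2 [0.465 0.125 0.196]
[ 12.  30. -43. 122.  21.  24. 114.] 0.0 4.5 [0.451 0.197 0.146]
[ -3.  40. -23. 127.  29.   4. 110.] 0.0 2.7 [0.451 0.197 0.026]
[ 12.  30. -42. 122.  20.  24. 115.] 0.0 2.7 [0.451 0.197 0.146]
[-14.  27. -26. 119.  44.  36. 104.] 0.0 3.5 [0.47  0.196 0.148]
[-32.  32. -18. 120.  66.  51.  95.] 0.0 3.0 [0.49  0.195 0.15 ]
[-44.  43. -12. 124.  86.  66.  88.] 0.0 2.7 [0.515 0.196 0.135]
[-52.  57.  -4. 130. 102.  82.  84.] 0.0 2.2 [0.54  0.197 0.12 
[... 541 characters left out ...]
2
[-0.011, -0.028, 0.05, 0.382, 0.619, -0.704] rows 0.7 4.2
[-0.003, -0.113, 0.235, -0.0, -0.0, -0.0] rows 3.1 0.0
[  6.  27. -40. 110.  28.  54. 121.] 0.0 3.4 [0.465 0.125 0.196]
[ 14.  30. -44. 123.  20.  22. 116.] 0.0 4.6 [0.451 0.197 0.146]
[ -1.  41. -24. 128.  32.   1. 108.] 0.14 4.5 [0.451 0.197 0.026]
[ 15.  31. -46. 123.  23.  22. 114.] 0.0 3.0 [0.451 0.197 0.146]
[-11.  27. -29. 119.  45.  35. 103.] 0.0 3.4 [0.47  0.196 0.148]
[-29.  31. -21. 120.  67.  50.  95.] 0.0 3.0 [0.49  0.195 0.15 ]
[-41.  42. -15. 124.  86.  66.  89.] 0.0 2.7 [0.515 0.196 0.135]
[-49.  56.  -7. 130. 103.  82.  86.] 0.0 2.2 [0.54  0.197 0.12 ]
[-41.  59.  -2. 115. 112.  75.  96.] 0.0 2.0 [0.667 0.2   0.09 ]
```

Request:
arm_command:
  steps:
    - [[-0.044, 0.006, 0.004, -0.011, -0.18, 0.1], [-0.088, 0.013, 0.008, -0.022, -0.37, 0.19], [-0.132, 0.02, 0.012, -0.033, -0.55, 0.29], [-0.176, 0.026, 0.016, -0.044, -0.738, 0.386], [-0.176, 0.026, 0.016, -0.044, -0.738, 0.386], [-0.176, 0.026, 0.016, -0.044, -0.738, 0.386]]

```text
time: 14.63
position: [0.4664, 0.1184, 0.1978]
eef_rot: [[-0.203, -0.979, 0.012], [-0.97, 0.199, -0.139], [0.134, -0.04, -0.99]]
ft_force: [-0.1, -0.6, 0.5]
opening: 1.002
grasp_force: 0.0
```

Request:
arm_command:
  steps:
    - [[-0.037, 0.015, 0.02, -0.011, -0.18, 0.1], [-0.074, 0.03, 0.04, -0.022, -0.37, 0.19], [-0.111, 0.044, 0.06, -0.033, -0.55, 0.29], [-0.148, 0.058, 0.081, -0.044, -0.738, 0.386], [-0.148, 0.058, 0.081, -0.044, -0.738, 0.386], [-0.148, 0.058, 0.081, -0.044, -0.738, 0.386], [-0.148, 0.058, 0.081, -0.044, -0.738, 0.386]]

```text
time: 15.22
position: [0.4547, 0.1947, 0.1486]
eef_rot: [[-0.368, -0.924, 0.106], [-0.893, 0.383, 0.236], [-0.258, -0.008, -0.966]]
ft_force: [0.5, 0.5, -0.4]
opening: 1.002
grasp_force: 0.0
```

Run:
```python
from tp2 import *
p,M=gs(100); legs([(p,M)])
c,d=eyes.capture("wrist"); cv2.imwrite("pics/w2.png",c[:,:,::-1])
```

```text
15.2167 [ 11.  30. -42. 120.  22.  27. 113.] [0.4546747  0.19466679 0.14862621]
[0.062, 0.011, 0.238, -0.017, -0.001, -0.003] rows 3.0 0.1
[ -4.  40. -23. 126.  31.   6. 107.] 0.0 2.7 [0.451 0.197 0.026]
```

View pics/w2.png

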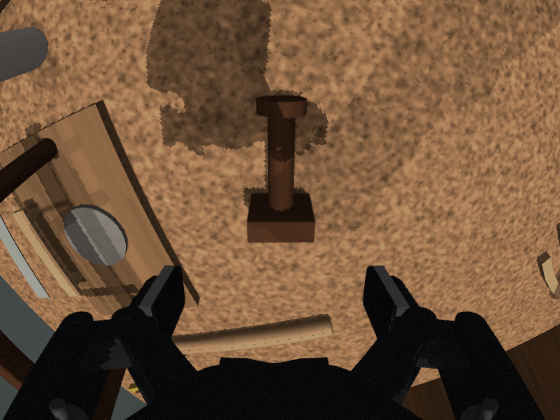

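The short post lies centred between the fingers (shaft at about (281,160)), with the base plank of the low bay clear on the left. I'll go down and grip.

Request:
arm_command:
  steps:
    - [[0.012, 0.002, 0.045, 0, 0, 0], [0.024, 0.004, 0.09, -0.008, 0, 0], [0.036, 0.006, 0.14, -0.017, 0, 0], [0.048, 0.009, 0.185, -0.017, 0, 0], [0.057, 0.01, 0.22, -0.017, 0, 0], [0.062, 0.011, 0.238, -0.017, -0.001, -0.003], [0.062, 0.011, 0.238, -0.017, -0.001, -0.003], [0.062, 0.011, 0.238, -0.017, -0.001, -0.003]]

```text
time: 15.93
position: [0.4501, 0.1986, 0.0253]
eef_rot: [[-0.366, -0.926, 0.098], [-0.894, 0.378, 0.241], [-0.26, 0.001, -0.966]]
ft_force: [0.1, -0.4, 0.6]
opening: 0.999
grasp_force: 0.0
```

Request:
arm_command:
  steps:
    - [[0, 0, 0, 0, 0, 0], [0, 0, 0, 0, 0, 0], [0, 0, 0, 0, 0, 0], [0, 0, 0, 0, 0, 0], [0, 0, 0, 0, 0, 0], [0, 0, 0, 0, 0, 0], [0, 0, 0, 0, 0, 0], [0, 0, 0, 0, 0, 0]]
  grip: -1
  grip_force: 50

```text
time: 16.6
position: [0.4492, 0.1976, 0.0251]
eef_rot: [[-0.368, -0.925, 0.097], [-0.893, 0.38, 0.241], [-0.26, 0.002, -0.966]]
ft_force: [-0.5, -1.3, 2.6]
opening: 0.153
grasp_force: 42.3
```

Run:
```python
from tp2 import *
s=monitor.get_state(); print(s['opening'],s['grasp_force'],s['ft_force'],s['position'],s['eef_rot'].round(3).tolist())
M=s['eef_rot']; p=s['position']; U=upright(-25,100,-1); print(gs(100)[0])
rv=R.from_matrix(M.T@U).as_rotvec(); f=lambda t:M@R.from_rotvec(t*rv).as_matrix()
legs([(p+[0,0,.12],M),(V([.49,.195,.15]),f(.5)),(V([.54,.197,.12]),U)])
f0=U.T@V([0,0,1])
for t in(0,.25,.5,.75,1): print((f(t)@f0).round(2))
```

```text
0.1528702402219843 42.281033992767334 [-0.52996701 -1.31509128  2.59524639] [0.44923977 0.19763815 0.02511708] [[-0.368, -0.925, 0.097], [-0.893, 0.38, 0.241], [-0.26, 0.002, -0.966]]
[0.45098213 0.19710531 0.02566843]
16.6 [ -4.  40. -23. 126.  32.   6. 105.] [0.44923977 0.19763815 0.02511708]
[-0.062, 0.0, -0.232, 0.0, 0.0, 0.0] rows 2.9 0.0
[-0.014, -0.039, -0.001, 0.431, 0.62, -0.676] rows 0.5 4.2
[-0.0, -0.041, 0.005, 0.431, 0.62, -0.676] rows 0.5 4.2
[-0.01, -0.034, 0.046, 0.431, 0.62, -0.676] rows 0.7 4.2
[-0.015, -0.028, 0.049, 0.431, 0.62, -0.676] rows 0.7 4.2
[ 10.  30. -42. 121.  22.  26. 113.] 0.0 2.8 [0.449 0.198 0.145]
[-14.  28. -27. 118.  46.  39. 101.] 0.0 3.4 [0.47  0.196 0.148]
[-31.  33. -20. 119.  67.  54.  94.] 0.0 2.9 [0.49  0.195 0.15 ]
[-44.  44. -13. 124.  86.  69.  87.] 0.0 2.6 [0.515 0.196 0.135]
[-51.  59.  -5. 129. 102.  85.  83.] 0.0 2.1 [0.54  0.197 0.12 ]
[-0.38 -0.92 -0.09]
[-0.12 -0.95  0.27]
[ 0.05 -0.77  0.63]
[ 0.1  -0.42  0.9 ]
[-0. -0.  1.]
```

Request:
arm_command:
  steps:
    - [[-0.008, 0, -0.03, 0, 0, 0], [-0.02, 0, -0.075, 0, 0, 0], [-0.035, 0, -0.13, 0, 0, 0], [-0.05, 0, -0.185, 0, 0, 0], [-0.062, 0, -0.232, 0, 0, 0], [-0.062, 0, -0.232, 0, 0, 0]]

```text
time: 17.1
position: [0.4517, 0.1991, 0.149]
eef_rot: [[-0.365, -0.925, 0.105], [-0.892, 0.38, 0.245], [-0.266, -0.004, -0.964]]
ft_force: [0.7, 0.5, -0.4]
opening: -0.003
grasp_force: 0.0
```

Request:
arm_command:
  steps:
    - [[-0.003, -0.008, 0, 0.086, 0.124, -0.135], [-0.006, -0.016, 0, 0.172, 0.248, -0.27], [-0.008, -0.023, 0, 0.259, 0.372, -0.405], [-0.011, -0.031, 0, 0.345, 0.496, -0.54], [-0.014, -0.039, -0.001, 0.431, 0.62, -0.676], [-0.014, -0.039, -0.001, 0.431, 0.62, -0.676]]

```text
time: 17.6
position: [0.4681, 0.2011, 0.1467]
eef_rot: [[-0.07, -0.968, 0.242], [-0.992, 0.042, -0.119], [0.105, -0.249, -0.963]]
ft_force: [-0.1, 0.2, -0.0]
opening: -0.005
grasp_force: 0.0
```

Request:
arm_command:
  steps:
    - [[0, -0.008, 0.001, 0.086, 0.124, -0.135], [0, -0.016, 0.002, 0.172, 0.248, -0.27], [0, -0.025, 0.003, 0.259, 0.372, -0.405], [0, -0.033, 0.004, 0.345, 0.496, -0.54], [0, -0.041, 0.005, 0.431, 0.62, -0.676], [0, -0.041, 0.005, 0.431, 0.62, -0.676]]

```text
time: 18.1
position: [0.488, 0.1964, 0.1473]
eef_rot: [[0.144, -0.876, 0.461], [-0.851, -0.347, -0.394], [0.505, -0.336, -0.795]]
ft_force: [-0.3, 0.4, -0.9]
opening: 0.0
grasp_force: 0.0
```

Run:
```python
from tp2 import *
s=monitor.get_state(); print(s['opening'],s['grasp_force'],s['ft_force'])
legs([(V([.54,.197,.12]),upright(-25,100,-1))])
```

```text
0.00015752401790472916 0.0 [-0.34910089  0.39360335 -0.91279192]
18.1 [-32.  33. -20. 119.  67.  54.  94.] [0.48804859 0.19638812 0.14733103]
[-0.007, -0.037, 0.045, 0.43, 0.624, -0.669] rows 0.7 4.2
[-0.011, -0.029, 0.05, 0.43, 0.624, -0.669] rows 0.7 4.2
[-44.  44. -13. 124.  86.  69.  87.] 0.0 2.6 [0.514 0.197 0.134]
[-51.  59.  -4. 129. 102.  85.  83.] 0.0 2.2 [0.54  0.197 0.12 ]
```

Run:
```python
from tp2 import *
c,d=eyes.capture("top"); np.savez("pics/top5.npz",p=c,d=d)
c2,d2=eyes.capture("side"); np.savez("pics/side5.npz",p=c2,d=d2)
cv2.imwrite("pics/t5.png",np.hstack([cv2.resize(c[140:320,120:320],None,fx=2,fy=2),cv2.resize(c2[120:300,180:380],None,fx=2,fy=2)])[:,:,::-1])
```

```text
(no output)
```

View pics/t5.png

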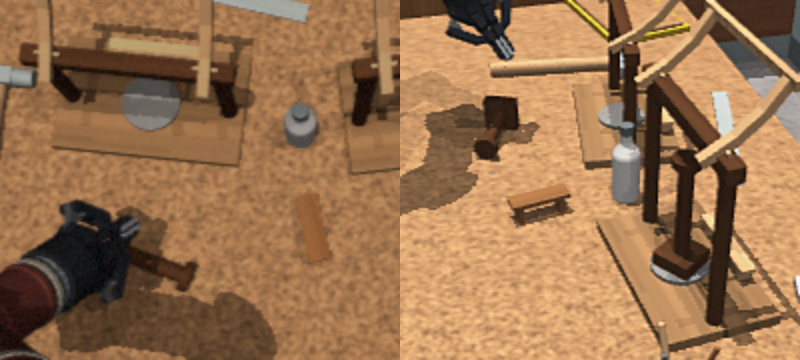

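The post is still lying where it was (collar at (187,272), left half), so the grip slipped off on the lift. The tall post stands on its footing. I'll go back over the short post and measure it from close by.

Run:
```python
from tp2 import *
p,M=gs(100); legs([(p+[0,0,.12],M)])
```

```text
18.2 [-32.  33. -19. 119.  66.  54.  94.] [0.48950016 0.1940748  0.14883219]
[-0.009, 0.034, -0.016, -0.426, -0.619, 0.674] rows 0.5 4.2
[-0.0, 0.038, -0.007, -0.426, -0.619, 0.674] rows 0.5 4.2
[-14.  28. -27. 118.  45.  39. 102.] 0.0 2.9 [0.47  0.196 0.147]
[ 11.  30. -43. 121.  23.  27. 112.] 0.0 3.4 [0.451 0.197 0.146]
```

Request:
arm_command:
  steps:
    - [[-0.002, 0.008, -0.004, -0.106, -0.155, 0.168], [-0.004, 0.017, -0.008, -0.213, -0.31, 0.337], [-0.007, 0.025, -0.012, -0.32, -0.464, 0.505], [-0.009, 0.034, -0.016, -0.426, -0.619, 0.674], [-0.009, 0.034, -0.016, -0.426, -0.619, 0.674], [-0.009, 0.034, -0.016, -0.426, -0.619, 0.674]]
  grip: 1

```text
time: 18.7
position: [0.4726, 0.1923, 0.1489]
eef_rot: [[-0.087, -0.966, 0.244], [-0.991, 0.058, -0.124], [0.106, -0.252, -0.962]]
ft_force: [-0.2, -0.2, 0.4]
opening: 0.846
grasp_force: 0.0
```

Request:
arm_command:
  steps:
    - [[0, 0.009, -0.002, -0.106, -0.155, 0.168], [0, 0.019, -0.004, -0.213, -0.31, 0.337], [0, 0.028, -0.005, -0.32, -0.464, 0.505], [0, 0.038, -0.007, -0.426, -0.619, 0.674], [0, 0.038, -0.007, -0.426, -0.619, 0.674], [0, 0.038, -0.007, -0.426, -0.619, 0.674], [0, 0.038, -0.007, -0.426, -0.619, 0.674]]

```text
time: 19.28
position: [0.4516, 0.1976, 0.1465]
eef_rot: [[-0.363, -0.926, 0.1], [-0.895, 0.377, 0.239], [-0.259, -0.003, -0.966]]
ft_force: [-0.4, 0.5, -0.1]
opening: 1.0
grasp_force: 0.0
```

```bash
cat > wm.py <<'E'
from tp2 import *
def wrist(nm,c0=(.45,.2),rad=.11):
    i=eyes.camera_info("wrist"); c,d=eyes.capture("wrist"); W=world(d,i,True); ci=c.astype(int); np.savez(f"pics/{nm}.npz",p=c,W=W)
    m=(np.linalg.norm(W[...,:2]-V(c0),axis=-1)<rad)&(W[...,2]>.009)&(W[...,2]<.075)&(ci.sum(-1)<300)&(ci[...,0]-ci[...,2]>10)
    w=W[m]; b=W[(np.linalg.norm(W[...,:2]-V(c0),axis=-1)<rad)&(ci.sum(-1)>300)]; print("bench z",np.median(b[:,2]))
    mu=w[:,:2].mean(0); e=np.linalg.svd(w[:,:2]-mu,full_matrices=0)[2][0]; e*=-np.sign(e[1]); t=(w[:,:2]-mu)@e; n=V([-e[1],e[0]]); qq=(w[:,:2]-mu)@n
    print(len(w),mu,"az",np.degrees(np.arctan2(e[1],e[0])),"t",np.percentile(t,[0,1,99,100]))
    for a in np.arange(t.min(),t.max(),.01):
        k=(t>=a)&(t<a+.01); 
        if k.sum()>5: print("  %.3f lat %.4f..%.4f z %.4f n%d"%(a+.005,*np.percentile(qq[k],[1,99]),np.percentile(w[k,2],97),k.sum()))
E
python3 - <<'E'
from wm import *
print(monitor.get_state()['position'],monitor.get_state()['opening'])
wrist("w3")
c,d=eyes.capture("top"); W=world(d,eyes.camera_info("top")); ci=c.astype(int)
m=(np.linalg.norm(W[...,:2]-V([.45,.2]),axis=-1)<.11)&(W[...,2]>.012)&(W[...,2]<.075)&(ci.sum(-1)<260)&(ci[...,0]-ci[...,2]>12); print("top sees",m.sum(), W[m].mean(0))
E
```

```text
[0.45155494 0.19760722 0.14652376] 0.9997031347974134
bench z 8.783758286903897e-05
6224 [0.4540465  0.20568379] az -113.49474622489038 t [-0.04976304 -0.04765242  0.06461656  0.06540965]
  -0.045 lat -0.0276..0.0279 z 0.0584 n613
  -0.035 lat -0.0277..0.0276 z 0.0574 n1718
  -0.025 lat -0.0265..0.0268 z 0.0566 n630
  -0.015 lat -0.0105..0.0108 z 0.0385 n278
  -0.005 lat -0.0109..0.0108 z 0.0373 n294
  0.005 lat -0.0105..0.0101 z 0.0368 n298
  0.015 lat -0.0109..0.0102 z 0.0356 n313
  0.025 lat -0.0109..0.0104 z 0.0348 n334
  0.035 lat -0.0109..0.0105 z 0.0343 n346
  0.045 lat -0.0105..0.0106 z 0.0331 n355
  0.055 lat -0.0192..0.0192 z 0.0410 n503
  0.065 lat -0.0192..0.0191 z 0.0404 n542
top sees 5 [0.46756272 0.25172134 0.05755704]
```

Run:
```python
from tp2 import *
M=sim.pick(-113.3,5,100,-1)
e=V([-.396,-.918]); p=V([*(V([.4540,.2057])+.009*e),.0255])-.004*M[:,2]; print(p)
legs([(p,M)])
```

```text
[0.4500265  0.19648715 0.0293637 ]
19.3833 [ 10.  30. -42. 120.  21.  26. 114.] [0.45139138 0.19898146 0.14703238]
[0.067, 0.002, 0.226, 0.005, 0.003, 0.044] rows 2.8 0.2
[ -4.  40. -22. 127.  30.   6. 107.] 0.0 2.7 [0.45  0.196 0.029]
```

Request:
arm_command:
  steps:
    - [[0.014, 0, 0.045, 0, 0, 0.02], [0.028, 0, 0.09, 0, 0, 0.044], [0.042, 0.001, 0.14, 0.005, 0.003, 0.044], [0.055, 0.002, 0.185, 0.005, 0.003, 0.044], [0.063, 0.002, 0.213, 0.005, 0.003, 0.044], [0.067, 0.002, 0.226, 0.005, 0.003, 0.044], [0.067, 0.002, 0.226, 0.005, 0.003, 0.044], [0.067, 0.002, 0.226, 0.005, 0.003, 0.044]]

```text
time: 20.05
position: [0.45, 0.1963, 0.0294]
eef_rot: [[-0.383, -0.918, 0.103], [-0.887, 0.396, 0.238], [-0.259, -0.0, -0.966]]
ft_force: [-0.1, -0.1, -0.2]
opening: 1.001
grasp_force: 0.0
```

Request:
arm_command:
  steps:
    - [[0, 0, 0, 0, 0, 0], [0, 0, 0, 0, 0, 0], [0, 0, 0, 0, 0, 0], [0, 0, 0, 0, 0, 0], [0, 0, 0, 0, 0, 0], [0, 0, 0, 0, 0, 0]]
  grip: -0.4
  grip_force: 30

```text
time: 20.55
position: [0.4502, 0.1948, 0.0292]
eef_rot: [[-0.386, -0.917, 0.103], [-0.886, 0.399, 0.237], [-0.259, 0.0, -0.966]]
ft_force: [0.1, 0.0, 0.6]
opening: 0.298
grasp_force: 0.0
```

Request:
arm_command:
  steps:
    - [[0, 0, 0, 0, 0, 0], [0, 0, 0, 0, 0, 0], [0, 0, 0, 0, 0, 0]]
  grip: -1

```text
time: 20.8
position: [0.4504, 0.1952, 0.0299]
eef_rot: [[-0.385, -0.917, 0.104], [-0.886, 0.399, 0.238], [-0.259, -0.001, -0.966]]
ft_force: [-2.2, -1.3, 9.8]
opening: 0.003
grasp_force: 5.1
```

Request:
arm_command:
  steps:
    - [[0, 0, 0, 0, 0, 0], [0, 0, 0, 0, 0, 0], [0, 0, 0, 0, 0, 0]]

```text
time: 21.05
position: [0.4504, 0.1952, 0.0299]
eef_rot: [[-0.385, -0.917, 0.104], [-0.886, 0.399, 0.238], [-0.259, -0.001, -0.966]]
ft_force: [-1.6, -1.8, 10.3]
opening: 0.001
grasp_force: 4.8
```

Run:
```python
from tp2 import *
s=monitor.get_state(); print(s['position'],s['opening'],s['grasp_force'])
c2,d2=eyes.capture("wrist"); c,d=eyes.capture("side")
cv2.imwrite("pics/g6.png",np.hstack([c2[150:420,140:420],cv2.resize(c[140:230,190:290],None,fx=3,fy=3)])[:,:,::-1])
```

```text
[0.45037032 0.1951934  0.02992822] 0.0006114467904604007 4.759757146239281
```

View pics/g6.png

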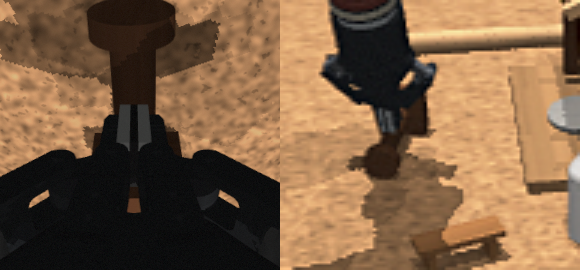

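The left half shows the shut fingertips (133,105) lying on top of the shaft instead of around it. The tips reach less far than expected, so I'll check that by depth.

Run:
```python
from wm import *
s=monitor.get_state(); i=eyes.camera_info("wrist"); c,d=eyes.capture("wrist"); W=world(d,i,True)
T=(W-s['position'])@s['eef_rot']
for v in range(236,300,6): print(v,[(T[v,u]*1e3).round(0).tolist() for u in (262,273,284)],W[v,273].round(4),c[v,273])
```

```text
236 [[18.0, -6.0, -7.0], [19.0, -1.0, -9.0], [18.0, 4.0, -8.0]] [0.4433 0.1762 0.0339] [35 22 14]
242 [[14.0, -6.0, -7.0], [16.0, -1.0, -9.0], [15.0, 4.0, -7.0]] [0.4444 0.1786 0.035 ] [36 23 14]
248 [[11.0, -6.0, -6.0], [12.0, -1.0, -7.0], [11.0, 4.0, -6.0]] [0.4462 0.1826 0.0341] [37 23 13]
254 [[9.0, -6.0, -9.0], [10.0, -1.0, -10.0], [10.0, 4.0, -10.0]] [0.4466 0.1837 0.0372] [24 17 14]
260 [[10.0, -6.0, -16.0], [10.0, -1.0, -18.0], [10.0, 4.0, -16.0]] [0.4456 0.1814 0.0442] [11  9 10]
266 [[9.0, -6.0, -22.0], [10.0, -1.0, -22.0], [9.0, 4.0, -21.0]] [0.4454 0.1809 0.0488] [ 8 12 11]
272 [[10.0, -6.0, -28.0], [9.0, -1.0, -26.0], [9.0, 4.0, -26.0]] [0.4452 0.1805 0.053 ] [14 14 16]
278 [[10.0, -6.0, -34.0], [10.0, -1.0, -33.0], [9.0, 3.0, -32.0]] [0.4442 0.1783 0.0591] [12 12 10]
284 [[10.0, -5.0, -37.0], [10.0, -1.0, -38.0], [10.0, 3.0, -37.0]] [0.4434 0.1766 0.0644] [11 12 10]
290 [[9.0, -5.0, -41.0], [10.0, -1.0, -42.0], [9.0, 3.0, -42.0]] [0.4431 0.1759 0.0683] [ 9 12 10]
296 [[11.0, -5.0, -48.0], [8.0, -1.0, -43.0], [11.0, 3.0, -48.0]] [0.444  0.1778 0.0695] [19 18 18]
```

Request:
arm_command:
  steps:
    - [[-0.01, 0, -0.04, 0, 0, 0], [-0.026, 0, -0.097, 0, 0, 0], [-0.026, 0, -0.097, 0, 0, 0], [-0.026, 0, -0.097, 0, 0, 0]]

```text
time: 21.53
position: [0.4511, 0.1951, 0.0804]
eef_rot: [[-0.385, -0.917, 0.106], [-0.885, 0.399, 0.238], [-0.261, -0.002, -0.965]]
ft_force: [0.3, -0.1, 0.7]
opening: -0.0
grasp_force: 0.0
```

Request:
arm_command:
  steps:
    - [[-0.01, 0, -0.04, 0, 0, 0], [-0.026, 0, -0.097, 0, 0, 0], [-0.026, 0, -0.097, 0, 0, 0], [-0.026, 0, -0.097, 0, 0, 0], [-0.026, 0, -0.097, 0, 0, 0], [-0.026, 0, -0.097, 0, 0, 0], [-0.026, 0, -0.097, 0, 0, 0]]
  grip: 1

```text
time: 22.12
position: [0.4492, 0.1946, 0.1281]
eef_rot: [[-0.386, -0.917, 0.1], [-0.886, 0.398, 0.236], [-0.256, 0.002, -0.967]]
ft_force: [-0.3, -0.7, -0.8]
opening: 0.978
grasp_force: 0.0
```

```bash
cat > p3.py <<'E'
from wm import *
def gp(al,mu,az,t,z=.0255,fwd=.024):
    M=sim.pick(az,5,al,-1); e=V([np.cos(np.radians(az)),np.sin(np.radians(az))])
    return V([*(V(mu)+t*e),z])+fwd*M[:,2],M
E
python3 - <<'E'
from p3 import *
wrist("w4")
for al in(95,98,100):
    p,M=gp(al,[.4540,.2057],-113.5,.009); print("==",al,p)
    U=upright(-25,al,-1); Mm=M@R.from_rotvec(.5*R.from_matrix(M.T@U).as_rotvec()).as_matrix()
    legs([(p,M),(p+[0,0,.13],M),(V([.50,.195,.15]),Mm),(V([.55,.19,.12]),U),(V([.69,.189,.09]),U)])
E
```

```text
bench z 8.888496543661901e-05
7007 [0.45465552 0.20449783] az -111.90286683913462 t [-0.04979042 -0.04834017  0.06385626  0.06441732]
  -0.045 lat -0.0277..0.0277 z 0.0581 n702
  -0.035 lat -0.0275..0.0276 z 0.0571 n2162
  -0.025 lat -0.0267..0.0276 z 0.0563 n467
  -0.015 lat -0.0108..0.0104 z 0.0384 n304
  -0.005 lat -0.0109..0.0106 z 0.0375 n325
  0.005 lat -0.0101..0.0108 z 0.0367 n331
  0.015 lat -0.0103..0.0105 z 0.0356 n350
  0.025 lat -0.0104..0.0108 z 0.0348 n368
  0.035 lat -0.0106..0.0109 z 0.0339 n389
  0.045 lat -0.0107..0.0106 z 0.0332 n371
  0.055 lat -0.0187..0.0191 z 0.0411 n592
  0.065 lat -0.0187..0.0188 z 0.0402 n646
== 95 [0.45207307 0.20126836 0.00186461]
22.1667 [  9.  31. -40. 122.  24.  24. 110.] [0.44936419 0.19475234 0.12830612]
[0.051, -0.0, 0.248, 0.004, 0.163, -0.0] rows 3.0 0.7
[-0.045, -0.0, -0.256, 0.0, 0.0, -0.0] rows 3.1 0.0
[-0.016, -0.046, -0.016, 0.494, 0.614, -0.644] rows 0.6 4.3
[0.004, -0.051, -0.005, 0.494, 0.614, -0.644] rows 0.6 4.3
[-0.009, -0.032, 0.048, 0.494, 0.614, -0.644] rows 0.7 4.3
[-0.016, -0.023, 0.051, 0.494, 0.614, -0.644] rows 
[... 1751 characters left out ...]
.684] rows 0.6 4.3
[0.005, -0.05, -0.004, 0.436, 0.614, -0.684] rows 0.6 4.3
[-0.005, -0.032, 0.049, 0.436, 0.614, -0.684] rows 0.7 4.3
[-0.011, -0.023, 0.053, 0.436, 0.614, -0.684] rows 0.7 4.3
[-0.015, -0.117, 0.261, 0.0, -0.0, -0.0] rows 3.4 0.0
[ -8.  42. -18. 127.  32.   2. 105.] 0.0 2.9 [0.453 0.203 0.002]
[  7.  31. -39. 121.  22.  24. 111.] 0.0 2.8 [0.453 0.203 0.132]
[-17.  29. -24. 117.  45.  38. 102.] 0.0 3.3 [0.476 0.199 0.141]
[-33.  33. -16. 118.  66.  53.  95.] 0.0 2.8 [0.5   0.195 0.15 ]
[-45.  44. -10. 123.  86.  67.  88.] 0.0 2.8 [0.525 0.192 0.135]
[-52.  58.  -1. 129. 104.  83.  83.] 0.0 2.3 [0.55 0.19 0.12]
[-42.  62.   4. 113. 113.  75.  94.] 0.0 2.3 [0.69  0.189 0.09 ]
```

Run:
```python
from p3 import *
p,M=gp(97,[.4546,.2046],-111.9,.009); print(p)
legs([(p,M)])
```

```text
[0.45310427 0.20087927 0.00202446]
22.1667 [  9.  31. -40. 122.  24.  24. 110.] [0.44936419 0.19475234 0.12830612]
[0.051, -0.003, 0.248, -0.008, 0.096, -0.052] rows 3.0 0.5
[ -8.  43. -19. 125.  33.   7. 104.] 0.0 2.7 [0.453 0.201 0.002]
```

Request:
arm_command:
  steps:
    - [[0.01, 0, 0.045, 0, 0.02, -0.02], [0.02, -0.001, 0.09, -0.004, 0.05, -0.05], [0.03, -0.002, 0.14, -0.008, 0.096, -0.052], [0.04, -0.003, 0.185, -0.008, 0.096, -0.052], [0.047, -0.003, 0.225, -0.008, 0.096, -0.052], [0.051, -0.003, 0.244, -0.008, 0.096, -0.052], [0.051, -0.003, 0.248, -0.008, 0.096, -0.052], [0.051, -0.003, 0.248, -0.008, 0.096, -0.052]]

```text
time: 22.83
position: [0.4537, 0.2014, 0.0021]
eef_rot: [[-0.364, -0.928, 0.078], [-0.908, 0.372, 0.193], [-0.208, -0.0, -0.978]]
ft_force: [0.8, 0.7, 1.5]
opening: 0.999
grasp_force: 0.0
```

Request:
arm_command:
  steps:
    - [[0, 0, 0, 0, 0, 0], [0, 0, 0, 0, 0, 0], [0, 0, 0, 0, 0, 0], [0, 0, 0, 0, 0, 0], [0, 0, 0, 0, 0, 0], [0, 0, 0, 0, 0, 0], [0, 0, 0, 0, 0, 0], [0, 0, 0, 0, 0, 0]]
  grip: -1
  grip_force: 45

```text
time: 23.5
position: [0.4544, 0.2012, 0.0036]
eef_rot: [[-0.364, -0.928, 0.081], [-0.907, 0.373, 0.194], [-0.21, -0.002, -0.978]]
ft_force: [-1.4, -0.9, 5.7]
opening: 0.241
grasp_force: 43.7
```

Request:
arm_command:
  steps:
    - [[0, 0, 0, 0, 0, 0], [0, 0, 0, 0, 0, 0]]

```text
time: 23.67
position: [0.4543, 0.2012, 0.0035]
eef_rot: [[-0.364, -0.928, 0.08], [-0.907, 0.373, 0.194], [-0.21, -0.002, -0.978]]
ft_force: [-2.0, -1.2, 5.6]
opening: 0.241
grasp_force: 43.7
```

Run:
```python
from p3 import *
s=monitor.get_state(); M=s['eef_rot']; p=s['position']; print(s['opening'],s['grasp_force'],M.round(3).tolist())
U=upright(-25,97,-1); Mm=M@R.from_rotvec(.5*R.from_matrix(M.T@U).as_rotvec()).as_matrix()
legs([(p+[0,0,.13],M),(V([.50,.195,.15]),Mm),(V([.55,.19,.12]),U)])
```

```text
0.240768718034327 43.67228329181671 [[-0.364, -0.928, 0.08], [-0.907, 0.373, 0.194], [-0.21, -0.002, -0.978]]
23.6667 [ -8.  42. -19. 125.  35.   7. 103.] [0.45434838 0.2011778  0.0035408 ]
[-0.055, -0.001, -0.254, 0.0, 0.0, 0.0] rows 3.1 0.0
[-0.014, -0.045, -0.014, 0.462, 0.62, -0.65] rows 0.6 4.2
[0.005, -0.049, -0.004, 0.462, 0.62, -0.65] rows 0.6 4.2
[-0.006, -0.032, 0.049, 0.462, 0.62, -0.65] rows 0.7 4.2
[-0.014, -0.023, 0.052, 0.462, 0.62, -0.65] rows 0.7 4.2
[  6.  31. -39. 119.  24.  28. 111.] 0.0 2.8 [0.454 0.201 0.134]
[-17.  30. -25. 116.  46.  42. 101.] 0.0 3.2 [0.477 0.198 0.142]
[-34.  34. -18. 117.  67.  57.  94.] 0.0 2.8 [0.5   0.195 0.15 ]
[-45.  46. -11. 123.  86.  71.  87.] 0.0 2.7 [0.525 0.192 0.135]
[-52.  61.  -2. 129. 103.  87.  81.] 0.0 2.2 [0.55 0.19 0.12]
```

Request:
arm_command:
  steps:
    - [[-0.006, 0, -0.03, 0, 0, 0], [-0.017, 0, -0.08, 0, 0, 0], [-0.03, 0, -0.14, 0, 0, 0], [-0.043, -0.001, -0.2, 0, 0, 0], [-0.055, -0.001, -0.254, 0, 0, 0], [-0.055, -0.001, -0.254, 0, 0, 0]]

```text
time: 24.17
position: [0.4574, 0.2029, 0.1374]
eef_rot: [[-0.364, -0.927, 0.088], [-0.906, 0.374, 0.197], [-0.216, -0.008, -0.976]]
ft_force: [-0.0, -0.6, -1.2]
opening: 0.244
grasp_force: 44.4
```

Request:
arm_command:
  steps:
    - [[-0.003, -0.009, -0.003, 0.092, 0.124, -0.13], [-0.006, -0.018, -0.006, 0.185, 0.248, -0.26], [-0.008, -0.027, -0.008, 0.277, 0.372, -0.39], [-0.011, -0.036, -0.011, 0.37, 0.496, -0.52], [-0.014, -0.045, -0.014, 0.462, 0.62, -0.65], [-0.014, -0.045, -0.014, 0.462, 0.62, -0.65]]

```text
time: 24.67
position: [0.4757, 0.2024, 0.1404]
eef_rot: [[-0.078, -0.968, 0.24], [-0.985, 0.037, -0.17], [0.155, -0.25, -0.956]]
ft_force: [0.2, -0.2, -1.6]
opening: 0.237
grasp_force: 44.3
```

Request:
arm_command:
  steps:
    - [[0.001, -0.01, -0.001, 0.092, 0.124, -0.13], [0.002, -0.02, -0.002, 0.185, 0.248, -0.26], [0.003, -0.029, -0.002, 0.277, 0.372, -0.39], [0.004, -0.039, -0.003, 0.37, 0.496, -0.52], [0.005, -0.049, -0.004, 0.462, 0.62, -0.65], [0.005, -0.049, -0.004, 0.462, 0.62, -0.65]]

```text
time: 25.17
position: [0.4983, 0.1961, 0.1468]
eef_rot: [[0.122, -0.875, 0.469], [-0.829, -0.349, -0.436], [0.545, -0.336, -0.768]]
ft_force: [-1.3, 0.7, -1.5]
opening: 0.239
grasp_force: 44.4
```

Run:
```python
from p3 import *
legs([(V([.55,.19,.12]),upright(-25,97,-1))])
```

```text
25.1667 [-34.  35. -18. 117.  67.  56.  94.] [0.49830432 0.19614937 0.14684502]
[-0.003, -0.034, 0.048, 0.461, 0.626, -0.645] rows 0.7 4.2
[-0.01, -0.024, 0.053, 0.461, 0.626, -0.645] rows 0.7 4.2
[-45.  46. -10. 123.  86.  70.  87.] 0.0 2.7 [0.524 0.193 0.133]
[-52.  61.  -1. 129. 103.  86.  81.] 0.0 2.2 [0.55 0.19 0.12]
```

Request:
arm_command:
  steps:
    - [[-0.001, -0.007, 0.01, 0.092, 0.125, -0.13], [-0.001, -0.014, 0.019, 0.185, 0.25, -0.26], [-0.002, -0.02, 0.029, 0.277, 0.376, -0.39], [-0.002, -0.027, 0.038, 0.37, 0.5, -0.52], [-0.003, -0.034, 0.048, 0.461, 0.626, -0.645], [-0.003, -0.034, 0.048, 0.461, 0.626, -0.645]]

```text
time: 25.67
position: [0.5248, 0.19, 0.1323]
eef_rot: [[0.191, -0.679, 0.709], [-0.486, -0.693, -0.533], [0.853, -0.243, -0.462]]
ft_force: [-0.4, 0.4, -3.1]
opening: 0.244
grasp_force: 44.4
```

Request:
arm_command:
  steps:
    - [[-0.002, -0.005, 0.01, 0.092, 0.125, -0.13], [-0.004, -0.01, 0.021, 0.185, 0.25, -0.26], [-0.006, -0.014, 0.032, 0.277, 0.376, -0.39], [-0.008, -0.019, 0.042, 0.37, 0.5, -0.52], [-0.01, -0.024, 0.053, 0.461, 0.626, -0.645], [-0.01, -0.024, 0.053, 0.461, 0.626, -0.645], [-0.01, -0.024, 0.053, 0.461, 0.626, -0.645]]

```text
time: 26.25
position: [0.5528, 0.1862, 0.1221]
eef_rot: [[0.106, -0.432, 0.895], [-0.054, -0.902, -0.429], [0.993, -0.003, -0.12]]
ft_force: [-0.4, 0.2, -1.3]
opening: 0.24
grasp_force: 44.5
```

```bash
cat > m2.py <<'E'
from p3 import *
def short(c0,z0,nm):
    # z0 = estimated foot underside height
    for n in("top","side"):
        c,d=eyes.capture(n); np.savez(f"pics/{n}{nm}.npz",p=c,d=d); W=world(d,eyes.camera_info(n)); ci=c.astype(int)
        near=np.linalg.norm(W[...,:2]-V(c0),axis=-1)<.055; br=(ci.sum(-1)<260)&(ci[...,0]-ci[...,2]>12)
        for k,(a,b) in dict(foot=(z0+.004,z0+.027),shaft1=(z0+.028,z0+.045),shaft2=(z0+.085,z0+.1),collar=(z0+.106,z0+.125)).items():
            w=W[near&br&(W[...,2]>a)&(W[...,2]<b)]
            if len(w)>3: print(n,k,len(w),"x",w[:,0].min().round(4),w[:,0].max().round(4),"y",w[:,1].min().round(4),w[:,1].max().round(4),"mid",((w.min(0)+w.max(0))/2).round(4)[:2],"z",w[:,2].min().round(4),w[:,2].max().round(4))
    return c
E
python3 - <<'E'
from m2 import *
s=monitor.get_state(); p=s['position']; M=s['eef_rot']; print(p,M.round(3).tolist(),s['opening'])
ax=p-.024*M[:,2]; print("axis",ax)
short(ax[:2],ax[2]-.06,"7")
legs([(V([.692,.189,.105]),upright(-25,97,-1))])
E
```

```text
[0.55283437 0.18616914 0.12210484] [[0.106, -0.432, 0.895], [-0.054, -0.902, -0.429], [0.993, -0.003, -0.12]] 0.23968163669073939
axis [0.53134273 0.19645897 0.12497339]
top foot 203 x 0.4998 0.5629 y 0.1589 0.2281 mid [0.5314 0.1935] z 0.0696 0.0919
top collar 225 x 0.5148 0.5528 y 0.1773 0.2179 mid [0.5338 0.1976] z 0.171 0.1889
side foot 186 x 0.4996 0.5693 y 0.1561 0.2341 mid [0.5345 0.1951] z 0.0697 0.0918
side shaft1 30 x 0.523 0.5435 y 0.181 0.1958 mid [0.5332 0.1884] z 0.0935 0.1087
side shaft2 21 x 0.5251 0.5408 y 0.1827 0.1927 mid [0.5329 0.1877] z 0.1505 0.1638
side collar 85 x 0.5159 0.5531 y 0.173 0.2158 mid [0.5345 0.1944] z 0.1713 0.1857
26.35 [-52.  60.  -1. 129. 103.  86.  81.] [0.55320194 0.18737662 0.12381439]
[-0.009, -0.122, 0.252, 0.015, -0.007, -0.015] rows 3.4 0.1
[-43.  62.   4. 113. 113.  78.  93.] 0.0 2.2 [0.692 0.189 0.105]
```

Run:
```python
from m2 import *
U=upright(-25,97,-1)
legs([(V([.5532,.1874,.094]),U),(V([.6895,.189,.092]),U)])
```

```text
26.35 [-52.  60.  -1. 129. 103.  86.  81.] [0.55320194 0.18737662 0.12381439]
[-0.059, 0.0, 0.007, 0.015, -0.007, -0.015] rows 0.7 0.1
[0.026, -0.118, 0.244, 0.0, 0.0, 0.0] rows 3.3 0.0
[-52.  64.  -1. 128. 104.  87.  79.] 0.0 0.5 [0.553 0.187 0.094]
[-43.  64.   4. 113. 113.  78.  92.] 0.0 2.1 [0.69  0.189 0.092]
```

Request:
arm_command:
  steps:
    - [[-0.015, 0, 0.002, 0, 0, 0], [-0.03, 0, 0.004, 0.01, 0, -0.01], [-0.045, 0, 0.006, 0.015, -0.007, -0.015], [-0.059, 0, 0.007, 0.015, -0.007, -0.015], [-0.059, 0, 0.007, 0.015, -0.007, -0.015], [-0.059, 0, 0.007, 0.015, -0.007, -0.015]]

```text
time: 26.85
position: [0.5526, 0.1881, 0.0926]
eef_rot: [[0.111, -0.419, 0.901], [-0.046, -0.908, -0.416], [0.993, 0.005, -0.121]]
ft_force: [-0.0, -0.1, -1.5]
opening: 0.24
grasp_force: 44.5
```

Request:
arm_command:
  steps:
    - [[0.004, -0.018, 0.037, 0, 0, 0], [0.008, -0.036, 0.074, 0, 0, 0], [0.012, -0.055, 0.112, 0, 0, 0], [0.016, -0.073, 0.15, 0, 0, 0], [0.02, -0.091, 0.188, 0, 0, 0], [0.024, -0.109, 0.225, 0, 0, 0], [0.026, -0.118, 0.244, 0, 0, 0], [0.026, -0.118, 0.244, 0, 0, 0]]

```text
time: 27.52
position: [0.6904, 0.1888, 0.0924]
eef_rot: [[0.107, -0.422, 0.9], [-0.047, -0.907, -0.419], [0.993, 0.002, -0.117]]
ft_force: [-0.7, -0.9, -1.9]
opening: 0.243
grasp_force: 44.6
```

Request:
arm_command:
  steps:
    - [[0, 0, 0, 0, 0, 0], [0, 0, 0, 0, 0, 0]]

```text
time: 27.68
position: [0.6875, 0.1906, 0.0904]
eef_rot: [[0.113, -0.418, 0.901], [-0.046, -0.908, -0.416], [0.992, 0.005, -0.122]]
ft_force: [-0.2, 0.6, -1.9]
opening: 0.238
grasp_force: 44.6
```

Run:
```python
from m2 import *
s=monitor.get_state(); p=s['position']; M=s['eef_rot']; print(p,M.round(3).tolist(),s['opening'],s['ft_force'])
c=short((p-.022*M[:,2])[:2],.033,"8")
t=np.load("pics/top8.npz")['p']
cv2.imwrite("pics/p8.png",np.hstack([cv2.resize(t[120:250,120:250],None,fx=3,fy=3),cv2.resize(c[90:220,250:380],None,fx=3,fy=3)])[:,:,::-1])
```

```text
[0.68745909 0.19057533 0.09044598] [[0.113, -0.418, 0.901], [-0.046, -0.908, -0.416], [0.992, 0.005, -0.122]] 0.23766867956388119 [-0.18494489  0.62009048 -1.94168818]
top foot 170 x 0.6375 0.6968 y 0.1646 0.2349 mid [0.6672 0.1998] z 0.0391 0.0597
top collar 123 x 0.6493 0.672 y 0.1818 0.2218 mid [0.6607 0.2018] z 0.1403 0.1563
side foot 105 x 0.6332 0.7055 y 0.1654 0.23 mid [0.6694 0.1977] z 0.0372 0.0599
side shaft1 23 x 0.6575 0.6702 y 0.1815 0.2005 mid [0.6639 0.191 ] z 0.062 0.0773
side shaft2 25 x 0.6563 0.6741 y 0.1856 0.1975 mid [0.6652 0.1916] z 0.1184 0.1329
side collar 21 x 0.6498 0.6676 y 0.1781 0.196 mid [0.6587 0.187 ] z 0.1394 0.1517
```

View pics/p8.png

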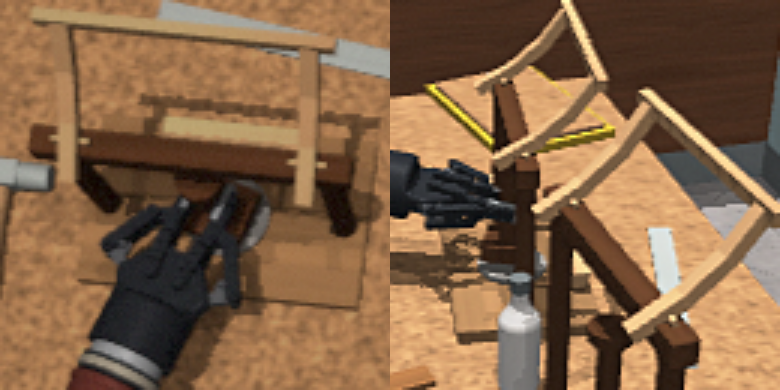

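The left crop shows the foot over the right part of the stone as seen from above; the gripper is clear of the uprights. I'll fit the footing circles more exactly before setting down.

Run:
```python
from m2 import *
from scipy.optimize import least_squares
for n,f in(("top","top0"),("side","side0")):
    z=np.load(f"pics/{f}.npz"); i=eyes.camera_info(n); ci=z['p'].astype(int); H,Wd=z['d'].shape
    Wz=world(z['d'],i)
    # sub-pixel: intersect rays with plane z=.021
    fpx=H/2/np.tan(np.radians(i["vertical_fov"]/2)); Rm=R.from_rotvec(i["rvec"]).as_matrix(); C=-Rm.T@i["tvec"]
    v,u=np.mgrid[:H,:Wd]; D=np.stack([(u-i["cx"])/fpx,(v-i["cy"])/fpx,np.ones_like(u)],-1)@Rm
    P=C+D*((.021-C[2])/D[...,2])[...,None]
    for nm,c0 in(("low",(.671,.199)),("high",(.6477,-.1965))):
        m=(np.ptp(ci,axis=-1)<28)&(ci.sum(-1)>120)&(abs(Wz[...,2]-.021)<.012)&(np.linalg.norm(P[...,:2]-V(c0),axis=-1)<.05)
        # best disc: maximise inside minus outside
        pts=P[m][:,:2]; valid=P[(np.linalg.norm(P[...,:2]-V(c0),axis=-1)<.055)&(abs(Wz[...,2]-.018)<.012)&~m][:,:2]
        best=max(((np.sum(np.hypot(*(pts-[x,y]).T)<.04)-np.sum(np.hypot(*(valid-[x,y]).T)<.04)),x,y) for x in np.arange(c0[0]-.008,c0[0]+.008,.0005) for y in np.arange(c0[1]-.008,c0[1]+.008,.0005))
        L=[(x,y) for x in np.arange(c0[0]-.008,c0[0]+.008,.0005) for y in np.arange(c0[1]-.008,c0[1]+.008,.0005) if (np.sum(np.hypot(*(pts-[x,y]).T)<.04)-np.sum(np.hypot(*(valid-[x,y]).T)<.04))>=best[0]-1]
        print(n,nm,len(pts),len(valid),best,np.mean(L,0).round(4))
```

```text
top low 617 437 (np.int64(600), np.float64(0.6729999999999989), np.float64(0.199)) [0.6733 0.199 ]
top high 637 542 (np.int64(621), np.float64(0.6481999999999991), np.float64(-0.1965)) [ 0.6482 -0.1962]
side low 150 120 (np.int64(136), np.float64(0.671999999999999), np.float64(0.196)) [0.672  0.1962]
side high 488 293 (np.int64(451), np.float64(0.6466999999999993), np.float64(-0.2015)) [ 0.6465 -0.2027]
```

Run:
```python
from m2 import *
s=monitor.get_state(); p=s['position']; print(p)
U=upright(-25,97,-1); legs([(V([.6917,.1886,.0835]),U),(V([.6917,.1886,.0815]),U)])
```

```text
[0.68756144 0.19092156 0.0905103 ]
27.7833 [-43.  64.   4. 113. 113.  78.  92.] [0.68756144 0.19092156 0.0905103 ]
[-0.013, 0.001, 0.011, -0.009, 0.0, 0.012] rows 0.2 0.1
[-0.004, -0.0, 0.0, -0.0, -0.0, -0.0] rows 0.0 0.0
[-43.  65.   4. 112. 113.  78.  92.] 0.0 0.1 [0.692 0.189 0.084]
[-43.  65.   4. 112. 114.  78.  92.] 0.0 0.0 [0.692 0.189 0.082]
```

Request:
arm_command:
  steps:
    - [[-0.003, 0, 0.003, 0, 0, 0], [-0.006, 0, 0.006, 0, 0, 0], [-0.009, 0.001, 0.009, -0.009, 0, 0.012], [-0.013, 0.001, 0.011, -0.009, 0, 0.012], [-0.013, 0.001, 0.011, -0.009, 0, 0.012], [-0.013, 0.001, 0.011, -0.009, 0, 0.012]]

```text
time: 28.28
position: [0.6929, 0.1877, 0.0839]
eef_rot: [[0.108, -0.424, 0.899], [-0.052, -0.906, -0.421], [0.993, -0.001, -0.12]]
ft_force: [0.8, 0.2, -0.8]
opening: 0.238
grasp_force: 44.6
```

Request:
arm_command:
  steps:
    - [[-0.001, 0, 0, 0, 0, 0], [-0.002, 0, 0, 0, 0, 0], [-0.003, 0, 0, 0, 0, 0], [-0.003, 0, 0, 0, 0, 0]]

```text
time: 28.62
position: [0.6927, 0.1879, 0.0826]
eef_rot: [[0.108, -0.424, 0.899], [-0.052, -0.906, -0.421], [0.993, -0.002, -0.12]]
ft_force: [-0.5, 0.4, -1.0]
opening: 0.238
grasp_force: 44.6
```

Run:
```python
from m2 import *
s=monitor.get_state(); p=s['position']; M=s['eef_rot']; print(p,M.round(3).tolist(),s['ft_force'])
short((p-.022*M[:,2])[:2],.025,"9")
```

```text
[0.692667   0.18793966 0.08255244] [[0.108, -0.424, 0.899], [-0.052, -0.906, -0.421], [0.993, -0.002, -0.12]] [-0.46326106  0.3583894  -1.01713468]
top foot 163 x 0.6459 0.6948 y 0.1608 0.2312 mid [0.6703 0.196 ] z 0.0298 0.0519
top collar 105 x 0.6542 0.6742 y 0.1801 0.2182 mid [0.6642 0.1992] z 0.1312 0.1487
side foot 107 x 0.6361 0.7076 y 0.166 0.2305 mid [0.6719 0.1983] z 0.029 0.0517
side shaft1 13 x 0.6621 0.6697 y 0.1823 0.1985 mid [0.6659 0.1904] z 0.0537 0.0698
side shaft2 15 x 0.6633 0.6727 y 0.1778 0.197 mid [0.668  0.1874] z 0.1106 0.124
side collar 30 x 0.6537 0.6704 y 0.1717 0.2055 mid [0.6621 0.1886] z 0.1321 0.1438
```

Request:
arm_command:
  steps:
    - [[-0.001, 0, 0, 0, 0, 0], [-0.002, 0, 0, 0, 0, 0], [-0.003, 0, 0, 0, 0, 0], [-0.004, 0, 0.001, 0, 0, 0], [-0.004, 0, 0.001, 0, 0, 0]]

```text
time: 29.13
position: [0.693, 0.1877, 0.0805]
eef_rot: [[0.108, -0.424, 0.899], [-0.052, -0.906, -0.421], [0.993, -0.001, -0.12]]
ft_force: [0.2, -0.1, -2.1]
opening: 0.241
grasp_force: 44.6
```

Request:
arm_command:
  steps:
    - [[-0.001, 0, 0, 0, 0, 0], [-0.002, 0, 0, 0, 0, 0], [-0.003, 0, 0, 0, 0, 0], [-0.003, 0, 0, 0, 0, 0]]

```text
time: 29.47
position: [0.6927, 0.1879, 0.0789]
eef_rot: [[0.108, -0.424, 0.899], [-0.052, -0.906, -0.421], [0.993, -0.001, -0.12]]
ft_force: [0.5, 0.1, -2.1]
opening: 0.24
grasp_force: 44.6
```

Request:
arm_command:
  steps:
    - [[-0.001, 0, 0, 0, 0, 0], [-0.002, 0, 0, 0, 0, 0], [-0.003, 0, 0, 0, 0, 0], [-0.003, 0, 0, 0, 0, 0]]

```text
time: 29.8
position: [0.6926, 0.188, 0.0776]
eef_rot: [[0.108, -0.424, 0.899], [-0.052, -0.906, -0.421], [0.993, -0.002, -0.12]]
ft_force: [0.4, -0.3, -1.8]
opening: 0.24
grasp_force: 44.6
```

Request:
arm_command:
  steps:
    - [[-0.001, 0, 0, 0, 0, 0], [-0.002, 0, 0, 0, 0, 0], [-0.002, 0, 0, 0, 0, 0]]

```text
time: 30.05
position: [0.6928, 0.1878, 0.0775]
eef_rot: [[0.106, -0.424, 0.899], [-0.052, -0.906, -0.421], [0.993, -0.002, -0.118]]
ft_force: [-0.1, 0.2, -0.1]
opening: 0.238
grasp_force: 44.5
```

Request:
arm_command:
  steps:
    - [[-0.001, 0, 0, 0, 0, 0], [-0.001, 0, 0, 0, 0, 0]]

```text
time: 30.22
position: [0.6928, 0.1877, 0.0774]
eef_rot: [[0.105, -0.425, 0.899], [-0.052, -0.905, -0.421], [0.993, -0.002, -0.117]]
ft_force: [-0.7, -0.9, 2.4]
opening: 0.24
grasp_force: 44.5
```

Request:
arm_command:
  steps:
    - [[0, 0, 0, 0, 0, 0], [0, 0, 0, 0, 0, 0], [0, 0, 0, 0, 0, 0], [0, 0, 0, 0, 0, 0]]
  grip: -0.35
  grip_force: 20

```text
time: 30.55
position: [0.6924, 0.1882, 0.0758]
eef_rot: [[0.109, -0.424, 0.899], [-0.053, -0.906, -0.42], [0.993, -0.001, -0.121]]
ft_force: [1.3, -0.3, -0.4]
opening: 0.323
grasp_force: 0.0
```

Request:
arm_command:
  steps:
    - [[0, 0, 0, 0, 0, 0], [0, 0, 0, 0, 0, 0], [0, 0, 0, 0, 0, 0], [0, 0, 0, 0, 0, 0], [0, 0, 0, 0, 0, 0], [0, 0, 0, 0, 0, 0]]
  grip: 0.7

```text
time: 31.05
position: [0.6925, 0.188, 0.0762]
eef_rot: [[0.108, -0.424, 0.899], [-0.052, -0.906, -0.421], [0.993, -0.002, -0.12]]
ft_force: [1.2, 0.5, 0.4]
opening: 0.846
grasp_force: 0.0
```

Run:
```python
from m2 import *
s=monitor.get_state(); print(s['position'],s['opening'],s['ft_force'])
short((.672,.199),.021,"10")
p=s['position']; M=s['eef_rot']
legs([(p+[-.15,.065,.01],M)])
```

```text
[0.69246333 0.18802189 0.07615189] 0.845829714360089 [1.22473433 0.46897531 0.44617189]
top foot 259 x 0.6401 0.7007 y 0.1608 0.2376 mid [0.6704 0.1992] z 0.025 0.0479
top shaft1 12 x 0.6636 0.6774 y 0.1863 0.2016 mid [0.6705 0.194 ] z 0.0511 0.0649
top collar 107 x 0.6544 0.6755 y 0.1776 0.217 mid [0.6649 0.1973] z 0.1274 0.1447
side foot 92 x 0.6377 0.7081 y 0.1646 0.2109 mid [0.6729 0.1877] z 0.0256 0.047
side shaft2 11 x 0.6633 0.6722 y 0.1837 0.1977 mid [0.6677 0.1907] z 0.1087 0.1186
side collar 41 x 0.653 0.6725 y 0.1733 0.214 mid [0.6628 0.1937] z 0.1274 0.1394
31.15 [-43.  65.   4. 112. 114.  79.  91.] [0.69246031 0.18802754 0.07613554]
[-0.019, 0.009, -0.327, -0.0, 0.0, 0.0] rows 3.9 0.0
[-56.  64.  -3. 121.  98.  87.  86.] 0.0 2.2 [0.542 0.253 0.086]
```

Request:
arm_command:
  steps:
    - [[0, 0, -0.02, 0, 0, 0], [0, 0, -0.06, 0, 0, 0], [0, 0, -0.11, 0, 0, 0], [0, 0, -0.17, 0, 0, 0], [0, 0, -0.24, 0, 0, 0], [0, 0, -0.31, 0, 0, 0], [0, 0, -0.34, 0, 0, 0], [0, 0, -0.34, 0, 0, 0]]

```text
time: 31.82
position: [0.536, 0.2642, 0.0955]
eef_rot: [[0.113, -0.417, 0.902], [-0.054, -0.909, -0.413], [0.992, -0.002, -0.125]]
ft_force: [0.5, 0.4, -0.4]
opening: 0.846
grasp_force: 0.0
```

Request:
arm_command:
  steps:
    - [[0.08, 0, 0, 0, 0, 0], [0.16, 0, 0, 0, 0, 0], [0.2, 0, 0, 0, 0, 0], [0.2, 0, 0, 0, 0, 0], [0.2, 0, 0, 0, 0, 0]]

```text
time: 32.23
position: [0.5509, 0.2534, 0.1972]
eef_rot: [[0.106, -0.425, 0.899], [-0.054, -0.905, -0.422], [0.993, -0.004, -0.119]]
ft_force: [0.2, 0.7, -0.4]
opening: 0.85
grasp_force: 0.0
```

Run:
```python
from m2 import *
c=short((.673,.199),.021,"11")
from meas import post
post((.025,.048),(.18,.2),(.648,-.196),"12")
t=np.load("pics/top11.npz")['p']
cv2.imwrite("pics/p11.png",np.hstack([cv2.resize(t[110:310,90:410],None,fx=1.3,fy=1.3),cv2.resize(c[90:290,200:400],None,fx=1.3,fy=1.3)])[:,:,::-1])
```

```text
top foot 305 x 0.6381 0.698 y 0.1611 0.2344 mid [0.6681 0.1977] z 0.0252 0.048
top shaft1 13 x 0.6634 0.6746 y 0.1811 0.2001 mid [0.669  0.1906] z 0.0506 0.0653
top collar 109 x 0.6537 0.6755 y 0.1782 0.2172 mid [0.6646 0.1977] z 0.1285 0.1419
side foot 101 x 0.6393 0.7084 y 0.1665 0.2253 mid [0.6739 0.1959] z 0.0254 0.0478
side shaft1 13 x 0.6634 0.6703 y 0.1822 0.1963 mid [0.6668 0.1893] z 0.0502 0.0659
side shaft2 13 x 0.6629 0.6717 y 0.1826 0.1967 mid [0.6673 0.1897] z 0.1079 0.118
side collar 41 x 0.6534 0.6719 y 0.1737 0.2117 mid [0.6626 0.1927] z 0.1272 0.1408
side foot 345 x 0.6107 0.6868 y -0.2411 -0.1664 mid [ 0.64875 -0.20375] z 0.0472
side collar 142 x 0.6293 0.6637 y -0.2228 -0.18 mid [ 0.6465 -0.2014] z 0.1942
side stone 143 x 0.6074 0.6876 y -0.2436 -0.1915
top foot 335 x 0.6109 0.6851 y -0.2341 -0.158 mid [ 0.64805 -0.19605] z 0.0473
top collar 123 x 0.6298 0.6514 y -0.2174 -0.1775 mid [ 0.6406 -0.1975] z 0.1977
top stone 174 x 0.6079 0.6855 y -0.2355 -0.1582
```

View pics/p11.png

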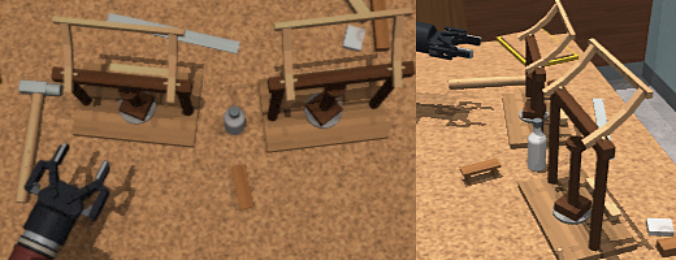

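Both posts stand upright in the middle of their stones: short at about (137,105) and tall at (323,108) in the crop. The bottle, bench, hammer and frames are where they were, and the arm touches nothing. I'm handing the job in.

```bash
python3 -c "
from plant import robot
print(robot.finish_job())"
```

```text
the job is handed in; nothing more can be done
None
```

I stood the tall post on the high-beam footing and then the short post on the low-beam footing, both upright and within about 2 mm of centre by the cameras, after the short post's first grip slipped and had to be redone; the job is handed in at about 32 s.

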